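Put returned electrical fittings back in their stock bins

TASK

Put each of the four loose electrical fittings into the cardboard bin that already holds its own kind, in the empty bay at the front of the bin. Set each down gently, not dropped, flat on the bay's floor with its face up: the switch, the outlet and the conduit fitting lengthwise along the bin, the lampholder standing on its base. Leave the marker pen and the screwdriver where they lie.

Things in the scene. Friction and masses are not known exactly. Their poses are not given: they have to be found in the camera images.
- switch_center (a point): loose toggle switch: grey plastic body 64 x 34 mm, 34 mm high, with a steel strap 100 x 20 x 2 mm lengthwise across its top and one small ivory toggle in the middle standing up to 53 mm; about 90 g. Grip across the 34 mm width. Lies face up; point at its centre, 18 mm above its underside; x along it, y across, z up.
- outlet_center (a point): loose double socket outlet: grey plastic body 70 x 34 mm, 30 mm high, with a steel strap 100 x 20 x 2 mm lengthwise across its top and two round ivory faces (33 mm across) side by side lengthwise, top at 38 mm; about 100 g. Grip across the 34 mm width. Lies face up; point at its centre, 18 mm above its underside; x along it, y across, z up.
- conduit_center (a point): loose conduit fitting: bare aluminium box 80 x 34 x 34 mm with a steel cover plate (two screws) on top and a round 32 mm hub at its +x end, 100 mm long over all, 36 mm high; about 160 g. Grip the box across the 34 mm width. Lies face up; point at its centre, 18 mm above its underside; x along it, y across, z up.
- lampholder_center (a point): loose white ceramic lampholder standing on its base: round barrel 44 mm across and 56 mm high, on a base flange 58 mm across and 6 mm thick, brass-ringed dark socket in its top; about 140 g. The point is on its axis, 28 mm above the underside (half-way up); z is its axis. Grip the barrel.
- switch_bay (a point): mid-floor of the empty front bay, 4 mm above the table, of the fixed open cardboard bin (white front edge) that holds toggle switches. x runs along the bin from front edge to stock, z up. Bay 135 mm long (x), 118 wide inside, this point at its centre; walls 4 thick, front wall 36 high, sides 40 (front) to 70 (back). Two stock samples lie behind it, from x = 67 mm, up to 95 high.
- outlet_bay (a point): mid-floor of the empty front bay, 4 mm above the table, of the fixed open cardboard bin (white front edge) that holds double socket outlets. x runs along the bin from front edge to stock, z up. Bay 135 mm long (x), 118 wide inside, this point at its centre; walls 4 thick, front wall 36 high, sides 40 (front) to 70 (back). Two stock samples lie behind it, from x = 67 mm, up to 95 high.
- conduit_bay (a point): mid-floor of the empty front bay, 4 mm above the table, of the fixed open cardboard bin (white front edge) that holds aluminium conduit fittings. x runs along the bin from front edge to stock, z up. Bay 135 mm long (x), 118 wide inside, this point at its centre; walls 4 thick, front wall 36 high, sides 40 (front) to 70 (back). Two stock samples lie behind it, from x = 67 mm, up to 95 high.
- lampholder_bay (a point): mid-floor of the empty front bay, 4 mm above the table, of the fixed open cardboard bin (white front edge) that holds white ceramic lampholders. x runs along the bin from front edge to stock, z up. Bay 135 mm long (x), 118 wide inside, this point at its centre; walls 4 thick, front wall 36 high, sides 40 (front) to 70 (back). Two stock samples lie behind it, from x = 67 mm, up to 95 high.
- marker_center (a point): bystander: marker pen, white with a black cap, 120 mm long (x), 13 mm thick, lying on the table among the loose fittings; point at its centre. It stays where it is.
- screwdriver_center (a point): bystander: screwdriver with a black 20 mm handle towards -x, about 150 mm long (x), lying on the table among the loose fittings; point at its middle, 10 mm up. It stays where it is.

How it is judged:
At the end, for the whole second after the job is handed in: Each fitting at rest in the front bay of its kind's bin: flat on the floor (height -5/+6 mm), upright within 0.15 rad, within 45 mm along and 48 mm across of the bay's middle; all but the lampholder lengthwise within 0.3 rad either way. Marker and screwdriver moved under 30 mm (x of switch_center in the frame of switch_bay between -0.045 and 0.045 m and y of switch_center in the frame of switch_bay between -0.048 and 0.048 m and z of switch_center in the frame of switch_bay between 0.013 and 0.024 m and angle between each of switch_center, outlet_center, conduit_center, lampholder_center's own z axis and vertical below 0.15 rad and angle between the x axis of switch_center and the x axis of switch_bay, either way round below 0.3 rad and linear speed of each of switch, outlet, conduit, lampholder below 0.02 m/s and x of outlet_center in the frame of outlet_bay between -0.045 and 0.045 m and y of outlet_center in the frame of outlet_bay between -0.048 and 0.048 m and z of outlet_center in the frame of outlet_bay between 0.013 and 0.024 m and angle between the x axis of outlet_center and the x axis of outlet_bay, either way round below 0.3 rad and x of conduit_center in the frame of conduit_bay between -0.045 and 0.045 m and y of conduit_center in the frame of conduit_bay between -0.048 and 0.048 m and z of conduit_center in the frame of conduit_bay between 0.013 and 0.024 m and angle between the x axis of conduit_center and the x axis of conduit_bay, either way round below 0.3 rad and x of lampholder_center in the frame of lampholder_bay between -0.045 and 0.045 m and y of lampholder_center in the frame of lampholder_bay between -0.048 and 0.048 m and z of lampholder_center in the frame of lampholder_bay between 0.023 and 0.034 m and distance of each of marker_center, screwdriver_center from where it was at the start of the episode below 0.03 m); the robot touches nothing.
It fails at once if a fitting is dropped or thrown into its bin (faster than 0.8 m/s inside it) ((horizontal distance between switch_center and switch_bay below 0.07 m and z of switch_center in the frame of switch_bay below 0.08 m and linear speed of switch above 0.8 m/s) or (horizontal distance between outlet_center and outlet_bay below 0.07 m and z of outlet_center in the frame of outlet_bay below 0.08 m and linear speed of outlet above 0.8 m/s) or (horizontal distance between conduit_center and conduit_bay below 0.07 m and z of conduit_center in the frame of conduit_bay below 0.08 m and linear speed of conduit above 0.8 m/s) or (horizontal distance between lampholder_center and lampholder_bay below 0.07 m and z of lampholder_center in the frame of lampholder_bay below 0.08 m and linear speed of lampholder above 0.8 m/s)).
It fails at once if the marker is pushed more than 30 mm from its place (distance of marker_center from where it was at the start of the episode above 0.03 m).
It fails at once if the screwdriver is pushed more than 30 mm from its place (distance of screwdriver_center from where it was at the start of the episode above 0.03 m).
It also fails if it takes over 109 s, if anything falls off the work surface, if the arm or the gripper's body presses on something with over 40 N, if the wrist force passes 120 N, or if a joint passes its speed limit or range.

ROBOT

A 7-joint arm with a two-finger parallel gripper is mounted at the origin on the work surface. World frame = base frame: x ahead of the robot, y to its left, z up, the work surface at z = 0. Lengths are in m, angles in rad, forces in N, time in s.
With the tool pointing down it reaches from about 0.35 to 0.9 m from the base axis. Payload 8.1 kg.
Tool frame: the origin (TCP) lies between the finger pads; the fingertips stand 14 mm ahead of it and the grasp point (between the pads) lies 5 mm behind it; z points along the fingers, y is the direction in which the jaws open and shut (so a half turn about z gives the same grasp; the last joint's range is limited). The gripper opens to 85 mm and grips with 20 to 120 N. Pads are 22 mm wide; open, the fingers measure 114 mm over their backs; the gripper's body (76 mm by 85 mm) begins 54 mm behind the grasp point. The pads swing forward as they close: fully open they stand 13 mm farther back than shut.
Start: joints at [-1.213, 0.434, 0.025, 1.573, -0.012, 1.134, -0.075], TCP at [0.278, 0.56, 0.245] pointing down, gripper open.
Joint ranges: [-2.62, 2.62], [-0.44, 2.09], [-1.27, 1.32], [0.08, 2.57], [-1.32, 4.46], [0.12, 2], [-2.74, 2.74]. Speed limits (rad/s): [2.22, 2.22, 3.01, 3.01, 3.14, 3.14, 3.14].

INTERFACE

Orientations are given as [roll, pitch, yaw] about the fixed x, y, z axes, in that order (R = Rz(yaw) Ry(pitch) Rx(roll)).
In Python, from plant import manip gives the robot as it stands.
- The arm moves only by the tool carry_out, never from a script. Its argument "plan" is text: rows parted by semicolons, each of 7 numbers parted by spaces: the shift along the tool's x, y, z in m, then the turn, a rotation vector about the tool's x, y, z in rad, then the gripper's target within -1 to 1 (fully open at 1, half-way at 0, shut at -1). In form: tx ty tz ax ay az fingers; .... A call has 1 to 20 rows; each row shifts and turns the pose as measured when the row begins, along the tool's axes as they then stand; what a row does not reach is not made up. A row lasts 1/10 s, in which the tool goes at most 50 mm and 8.59 degrees, less where a joint would pass 70% of its speed; a pose out of reach is approached as far as the arm can. A call is refused whole if a number of a shift passes 0.05 or a number of a turn 0.15, either way. A call with a gripper value outside its range is refused whole. The fingers move at their own pace and stop on an object; "grip_force" is the grip in N (left out, the last holds). Time passes only in rows, so rows that do not move let the fingers close. It gives the time, the measured TCP pose, the force and the opening at its end, in the units of the state.
- manip.read_state(): the state, without advancing time (a new reading comes with each control period).
- manip.snapshot(name): name is "side" or "top"; returns a dict with "frame" (384x512x3 uint8, red, green, blue), "z_map" (384x512 float32, m along the optical axis (not along the pixel's ray), 0 where there is no reading), "camera_matrix" (3x3 intrinsics, pixels), "rvec" (rotation vector, rad) and "tvec" (3), from world to camera coordinates, as OpenCV has them. Camera axes: x right, y down, z forward; pixel columns grow to the right and rows downward; lengths in m; the calibration is good to about 2 mm. A picture is of the moment at which its call begins.
- manip.finish_job(): hands the job in, once; it reports no verdict.
The state is a dict: "clock": time; "joint_pos": joint angles; "qvel": joint speeds; "joint_torque": joint torques, N m; "tool_pos": TCP position; "orientation": TCP orientation; "force": force on the tool from outside, world axes, zero at the start; "torque": the same for the moment, N m; "grip_width": opening from 0.0 (shut) to 1.0 (fully open).
Only numpy, scipy, OpenCV 4.12 (cv2) and the standard library are available. Lean on these libraries where they do the work, as an engineer would, in place of code of your own. Each camera call takes 0.05 s, during which the arm holds its last target.

## Working session

There is one attempt and no reset: what is moved stays moved. The work goes in short steps, Python scripts to look and compute and a tool call to move; the robot and the scene stay as the last step left them, time stands still between calls to the robot, and variables do not carry over. Pictures are saved under pics/ and viewed, and the job is handed in when it is done.

Besides the shell and the picture viewer there is one more tool, called after "Request:" as a command line: name --argument value ..., lists and objects as JSON in quotes. carry_out: Moves the arm, as the interface text tells. Its arguments: {"type":"object","properties":{"plan":{"type":"string"},"grip_force":{"type":"number"}},"required":["plan"]}

```bash
mkdir -p pics; ls; cat > h.py <<'E'
from plant import manip
import numpy as np, cv2
def snap(n):
    s=manip.snapshot(n); np.savez(f'{n}.npz',**s); return s
def load(n): return dict(np.load(f'{n}.npz'))
def world(s,u,v,z=None):
    K=s['camera_matrix'];R=cv2.Rodrigues(s['rvec'])[0];t=s['tvec'].reshape(3)
    ray=np.linalg.inv(K)@np.array([u,v,1.0])
    if z is None:
        d=s['z_map'][int(round(v)),int(round(u))]; return R.T@(ray*d-t)
    c=-R.T@t; r=R.T@ray
    return c+r*(z-c[2])/r[2]
E
python3 - <<'E'
from h import *
print(manip.read_state())
for n in('top','side'):
    s=snap(n); print(n,s['camera_matrix'],s['rvec'],s['tvec'])
    cv2.imwrite(f'pics/{n}0.png',cv2.resize(s['frame'][:,:,::-1],(800,600),interpolation=cv2.INTER_CUBIC))
E
```

```text
pics
{'clock': 0.0, 'joint_pos': array([-1.2126002 ,  0.43522944,  0.02499705,  1.57410489, -0.0115935 ,
        1.13400783, -0.07509171]), 'qvel': array([-9.19658412e-05,  6.12944418e-05,  3.37452320e-04,  4.98188591e-04,
       -8.89009176e-05,  1.75958457e-03, -1.23281130e-03]), 'joint_torque': array([ 2.23843949e-04, -6.70468068e+01,  1.02515493e+00, -3.16208625e+01,
        1.54922175e-02,  1.28167411e-02, -1.28755562e-05]), 'tool_pos': array([0.27775922, 0.55934074, 0.24451922]), 'orientation': array([-3.13999624e+00,  1.61419328e-04,  2.68071597e+00]), 'force': array([ 0.02040227, -0.31851089, -0.2170031 ]), 'torque': array([-0.05011936,  0.01980483, -0.03197089]), 'grip_width': 0.9971771284270718}
top [[432.10275987   0.         256.5896037 ]
 [  0.         432.10275987 187.84048446]
 [  0.           0.           1.        ]] [ 2.19347607 -2.21135822  0.06465826] [-0.002759    0.52879822  1.06337985]
side [[361.11321971   0.         251.47572481]
 [  0.         361.11321971 198.62643111]
 [  0.           0.           1.        ]] [ 2.17267619 -0.23773259  0.12744293] [-0.49474401  0.11690789  0.67169567]
```

View pics/top0.png

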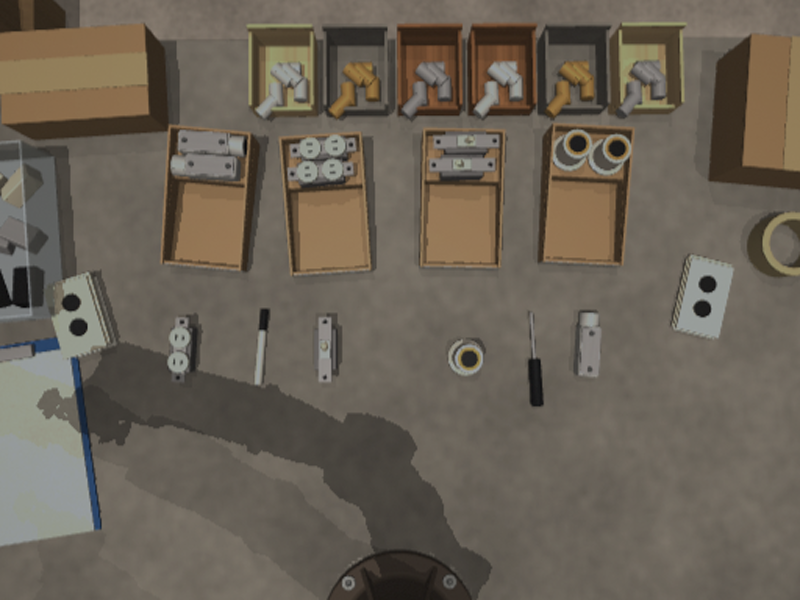

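View pics/side0.png

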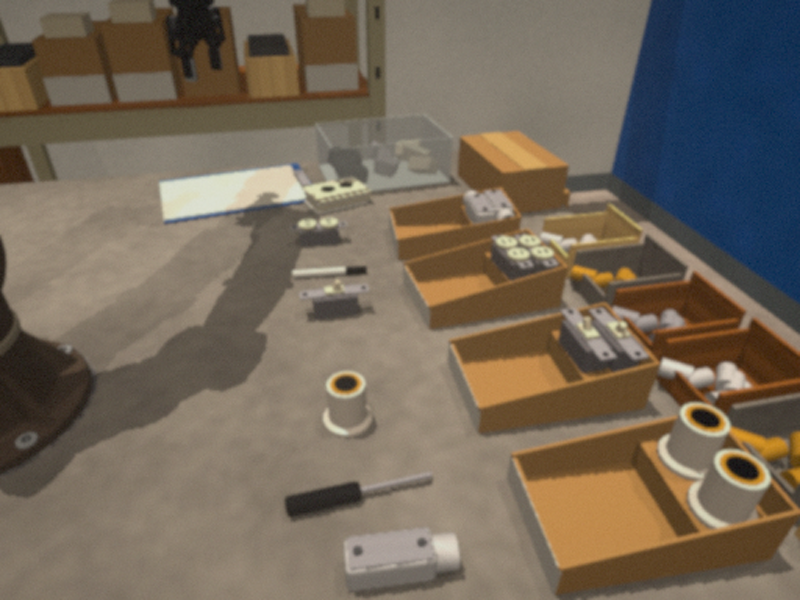

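The top view shows the loose parts, given here in 800×600 pixels: outlet (180,348), marker (262,345), switch (326,348), lampholder (467,357), screwdriver (535,360) and conduit (590,345). The bins hold, left to right, conduit, outlet, switch and lampholder. Next I'll measure using the depth map and enlarged crops.

```bash
python3 - <<'E'
from h import *
s=load('top'); f=s['frame'][:,:,::-1]
a=f[190:265,100:400]; cv2.imwrite('pics/loose.png',cv2.resize(a[:, :150],None,fx=5,fy=5,interpolation=cv2.INTER_CUBIC)); cv2.imwrite('pics/loose2.png',cv2.resize(a[:,150:],None,fx=5,fy=5,interpolation=cv2.INTER_CUBIC))
cv2.imwrite('pics/bins.png',cv2.resize(f[75:180,100:410],None,fx=2.5,fy=2.5,interpolation=cv2.INTER_CUBIC))
K=s['camera_matrix'];R=cv2.Rodrigues(s['rvec'])[0];t=s['tvec'].reshape(3)
u,v=np.meshgrid(np.arange(512),np.arange(384)); d=s['z_map']
P=(np.stack([(u-K[0,2])/K[0,0]*d,(v-K[1,2])/K[1,1]*d,d],-1)-t)@R
Z=P[...,2]; Z[d==0]=0
print('table z',np.median(Z[280:300,200:240]))
for nm,(x0,y0,x1,y1),lo in [('outlet',(105,195,132,252),.022),('marker',(158,193,178,252),.005),('switch',(198,195,222,252),.022),('lamp',(282,210,315,245),.04),('screw',(332,195,352,265),.005),('conduit',(364,195,390,250),.022)]:
    m=np.zeros_like(Z,bool); m[y0:y1,x0:x1]=Z[y0:y1,x0:x1]>lo
    n,l,st,_=cv2.connectedComponentsWithStats(m.astype(np.uint8)); k=1+np.argmax(st[1:,4]); m=l==k
    p=P[m]; r=cv2.minAreaRect(p[:,:2].astype(np.float32)); print(nm,m.sum(),'med z',np.median(p[:,2]).round(4),'max',p[:,2].max().round(4),r, p[:,:2].mean(0).round(4))
    pc=cv2.PCACompute(p[:,:2].astype(np.float32),None)[1][0];print('   dir deg',np.degrees(np.arctan2(pc[1],pc[0])).round(1))
np.save('P.npy',P)
E
```

```text
table z -0.00026087752403777993
outlet 533 med z 0.0355 max 0.0438 ((0.44507646560668945, 0.3378217816352844), (0.03532632812857628, 0.09845681488513947), 85.59027099609375) [0.4456 0.3363]
   dir deg -3.7
marker 259 med z 0.0116 max 0.0197 ((0.4486878514289856, 0.21852824091911316), (0.016801221296191216, 0.11937282234430313), 85.36864471435547) [0.4479 0.2164]
   dir deg -5.0
switch 492 med z 0.0356 max 0.0547 ((0.443290650844574, 0.11247693002223969), (0.09710600227117538, 0.03371923789381981), 0.22291050851345062) [0.4435 0.1127]
   dir deg -0.3
lamp 271 med z 0.0564 max 0.0626 ((0.42794328927993774, -0.10757390409708023), (0.04178604856133461, 0.04273362085223198), 87.42098999023438) [ 0.4284 -0.1078]
   dir deg 84.2
screw 317 med z 0.0164 max 0.0251 ((0.42501428723335266, -0.2166297733783722), (0.14883995056152344, 0.020190758630633354), 2.6364951133728027) [ 0.4049 -0.2171]
   dir deg 2.2
conduit 580 med z 0.0346 max 0.0415 ((0.4467737078666687, -0.3010018765926361), (0.0360724963247776, 0.09905912727117538), 87.01693725585938) [ 0.4459 -0.2987]
   dir deg -4.5
```

```bash
python3 - <<'E'
from h import *
from plant import manip
P=np.load('P.npy');Z=P[...,2]
for nm,(x0,x1) in {'conduit':(100,167),'outlet':(175,240),'switch':(265,325),'lamp':(343,408)}.items():
    q=P[78:180,x0:x1].reshape(-1,3); q=q[(q[:,2]>.015)&(q[:,0]<.80)]
    r=cv2.minAreaRect(q[:,:2].astype(np.float32)); print(nm,np.round(r[0],4),np.round(r[1],4),round(r[2],2),np.round(cv2.boxPoints(r),4).tolist())
    fl=P[125:165,x0+10:x1-8].reshape(-1,3); print('floor z',np.median(fl[:,2]).round(4))
E
```

```text
conduit [0.6837 0.3114] [0.1639 0.2194] 84.21 [[0.5662999749183655, 0.24089999496936798], [0.784600019454956, 0.21879999339580536], [0.8011000156402588, 0.38190001249313354], [0.5827999711036682, 0.40400001406669617]]
floor z 0.0044
outlet [0.6673 0.1099] [0.2103 0.1265] 3.49 [[0.5584999918937683, 0.16660000383853912], [0.5662000179290771, 0.040300000458955765], [0.7760000228881836, 0.053199999034404755], [0.7682999968528748, 0.1793999969959259]]
floor z 0.0042
switch [ 0.6748 -0.1014] [0.1265 0.2109] 88.37 [[0.5676000118255615, -0.16169999539852142], [0.7784000039100647, -0.16769999265670776], [0.7820000052452087, -0.041200000792741776], [0.5712000131607056, -0.03519999980926514]]
floor z 0.0041
lamp [ 0.6791 -0.2964] [0.1281 0.211 ] 86.73 [[0.5701000094413757, -0.35429999232292175], [0.7807999849319458, -0.36629998683929443], [0.788100004196167, -0.23839999735355377], [0.5774000287055969, -0.2264000028371811]]
floor z 0.0045
```

```bash
sleep 1
```

```text
(no output)
```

View pics/bins.png

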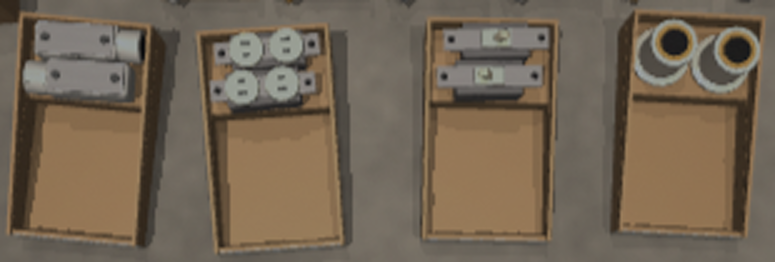

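View pics/loose.png

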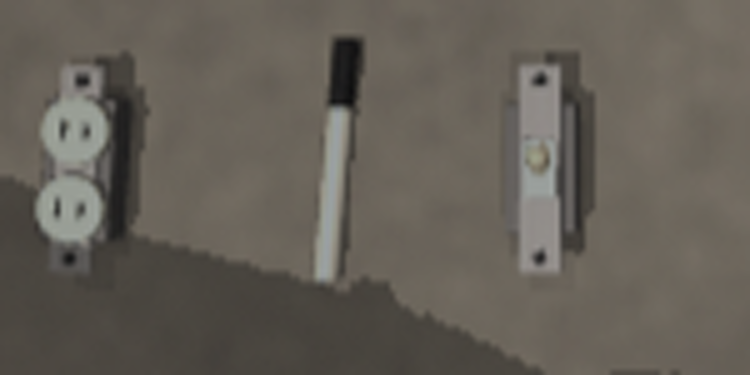

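View pics/loose2.png

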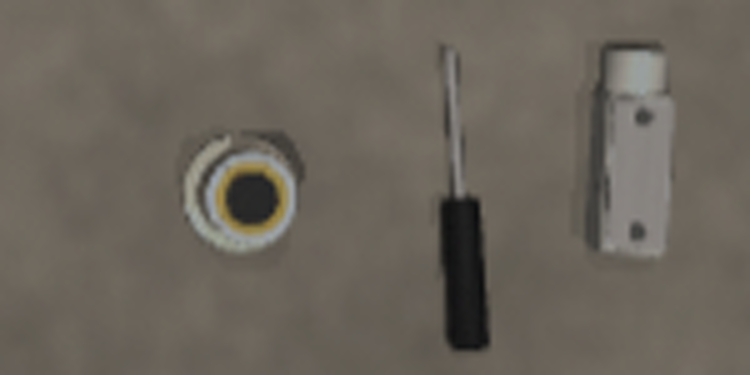

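```bash
python3 - <<'E'
from h import *
s=load('top')
def cr(pts,z,f,o):
    W=np.array([world(s,(x+.5)/f-.5+o[0],(y+.5)/f-.5+o[1],z) for x,y in pts]); return W[:,:2]
def rep(n,W):
    d=W[0]-W[1]; print(n,W.round(4).tolist(),'mid',W.mean(0).round(4),'len',np.linalg.norm(d).round(4),'deg',np.degrees(np.arctan2(d[1],d[0])).round(2))
rep('outlet',cr([(82,80),(69,258)],.032,5,(100,190)))
rep('outlet faces',cr([(75,130),(70,209)],.038,5,(100,190)))
rep('switch',cr([(540,79),(539,258)],.036,5,(100,190)))
rep('conduit screws',cr([(644,117),(637,231)],.036,5,(250,190)))
rep('conduit sides L',cr([(603,95),(599,252)],.035,5,(250,190)))
rep('conduit sides R',cr([(673,97),(666,256)],.035,5,(250,190)))
rep('conduit hub end',cr([(605,45),(666,47)],.016,5,(250,190)))
rep('lamp top',cr([(250,196),(251,199)],.056,5,(250,190)))
for n,c in dict(conduit=[(10,234),(146,244),(158,24),(22,13)],outlet=[(216,251),(346,244),(328,24),(198,34)],switch=[(421,240),(549,240),(558,19),(428,19)],lamp=[(613,232),(747,237),(763,20),(634,11)]).items():
    F=cr(c[:2],.038,2.5,(100,75)); B=cr(c[2:],.072,2.5,(100,75)); fm=F.mean(0); bm=B.mean(0); e=bm-fm; L=np.linalg.norm(e); e/=L
    fd=F[0]-F[1]
    print(n,'front',fm.round(4),'w',np.linalg.norm(fd).round(4),np.linalg.norm(B[0]-B[1]).round(4),'L',L.round(4),'deg',np.degrees(np.arctan2(e[1],e[0])).round(2),np.degrees(np.arctan2(-fd[0],fd[1])).round(2),'bay',(fm+e*.0715).round(4))
E
```

```text
outlet [[0.4873, 0.3355], [0.4011, 0.3412]] mid [0.4442 0.3383] len 0.0863 deg -3.76
outlet faces [[0.4631, 0.3368], [0.4251, 0.3389]] mid [0.4441 0.3379] len 0.0381 deg -3.2
switch [[0.4859, 0.1125], [0.3994, 0.1133]] mid [0.4426 0.1129] len 0.0865 deg -0.49
conduit screws [[0.4639, -0.3031], [0.4086, -0.2985]] mid [ 0.4363 -0.3008] len 0.0555 deg -4.78
conduit sides L [[0.4748, -0.2836], [0.3986, -0.28]] mid [ 0.4367 -0.2818] len 0.0763 deg -2.67
conduit sides R [[0.4735, -0.3178], [0.3963, -0.3127]] mid [ 0.4349 -0.3152] len 0.0774 deg -3.82
conduit hub end [[0.4996, -0.2903], [0.4983, -0.3207]] mid [ 0.499  -0.3055] len 0.0304 deg 87.66
lamp top [[0.4282, -0.1082], [0.4268, -0.1087]] mid [ 0.4275 -0.1084] len 0.0015 deg 17.78
conduit front [0.5726 0.2981] w 0.1322 0.1293 L 0.2078 deg -5.44 -4.65 bay [0.6438 0.2914]
outlet front [0.5628 0.1011] w 0.1265 0.1238 L 0.2061 deg 3.69 2.66 bay [0.6342 0.1057]
switch front [ 0.5687 -0.0977] w 0.125 0.1241 L 0.2084 deg -1.91 -0.43 bay [ 0.6401 -0.1   ]
lamp front [ 0.5727 -0.2885] w 0.1314 0.1238 L 0.2071 deg -3.51 -2.56 bay [ 0.644  -0.2929]
```

```bash
cat >> h.py <<'E'
from scipy.spatial.transform import Rotation as Ro
def go(x,y,z,yaw):
    s=manip.read_state(); R=Ro.from_euler('xyz',s['orientation']); T=Ro.from_euler('xyz',[np.pi,0,yaw])
    print('t',round(s['clock'],2),'pos',s['tool_pos'].round(4),'rpy',s['orientation'].round(3),'F',s['force'].round(1),'grip',round(s['grip_width'],3))
    print('tool shift now',R.inv().apply(np.array([x,y,z])-s['tool_pos']).round(4),'turn',(R.inv()*T).as_rotvec().round(4),'| shift after turn',T.inv().apply(np.array([x,y,z])-s['tool_pos']).round(4))
E
python3 -c "
from h import *
go(.444,.338,.12,np.pi-.063)"
```

```text
t 0.1 pos [0.2777 0.5594 0.2446] rpy [-3.14   0.     2.681] F [ 0.1  0.6 -1. ] grip 1.004
tool shift now [-0.2474 -0.1242  0.1248] turn [-1.400e-03 -2.000e-04 -3.978e-01] | shift after turn [-0.1799 -0.2105  0.1246]
```

Request:
carry_out --plan "0 0 0 0 0 -0.1 0.6; 0 0 0 0 0 -0.1 0.6; 0 0 0 0 0 -0.1 0.6; 0 0 0 0 0 -0.1 0.6; -0.018 -0.021 0.01 0 0 0 0.6; -0.018 -0.021 0.01 0 0 0 0.6; -0.018 -0.021 0.01 0 0 0 0.6; -0.018 -0.021 0.01 0 0 0 0.6; -0.018 -0.021 0.01 0 0 0 0.6; -0.018 -0.021 0.01 0 0 0 0.6; -0.018 -0.021 0.01 0 0 0 0.6; -0.018 -0.021 0.01 0 0 0 0.6; -0.018 -0.021 0.01 0 0 0 0.6; -0.018 -0.021 0.01 0 0 0 0.6; 0 0 0 0 0 0 0.6" --grip_force 40

```text
clock: 1.6
tool_pos: [0.4508, 0.3306, 0.1352]
orientation: [-3.131, -0.007, 3.102]
force: [-0.1, -0.1, -0.0]
grip_width: 0.8
```

```bash
python3 -c "
from h import *
go(.444,.338,.12,np.pi-.063)"
```

```text
t 1.6 pos [0.4508 0.3306 0.1352] rpy [-3.131 -0.007  3.102] F [-0.1 -0.1 -0. ] grip 0.8
tool shift now [0.007  0.0073 0.0151] turn [-0.0105 -0.0071  0.023 ] | shift after turn [0.0072 0.007  0.0152]
```

Request:
carry_out --plan "0.007 0.007 0.015 -0.01 -0.007 0.023 0.6; 0 0 0 0 0 0 0.6; 0 0 0.02 0 0 0 0.6; 0 0 0.02 0 0 0 0.6; 0 0 0 0 0 0 0.6; 0 0 0 0 0 0 0.6"

```text
clock: 2.2
tool_pos: [0.4442, 0.3391, 0.0809]
orientation: [3.141, -0.0, 3.081]
force: [0.4, 0.9, 0.2]
grip_width: 0.8
```

```bash
python3 -c "
from h import *
go(.444,.338,.02,np.pi-.063)
s=snap('side'); cv2.imwrite('pics/s1.png',cv2.resize(s['frame'][120:200,160:260,::-1],(800,600),interpolation=cv2.INTER_CUBIC))"
```

```text
t 2.2 pos [0.4442 0.3391 0.0809] rpy [ 3.141 -0.     3.081] F [0.4 0.9 0.2] grip 0.8
tool shift now [ 0.0001 -0.0011  0.0609] turn [ 0.0001 -0.0002  0.0021] | shift after turn [ 0.0001 -0.0011  0.0609]
```

View pics/s1.png

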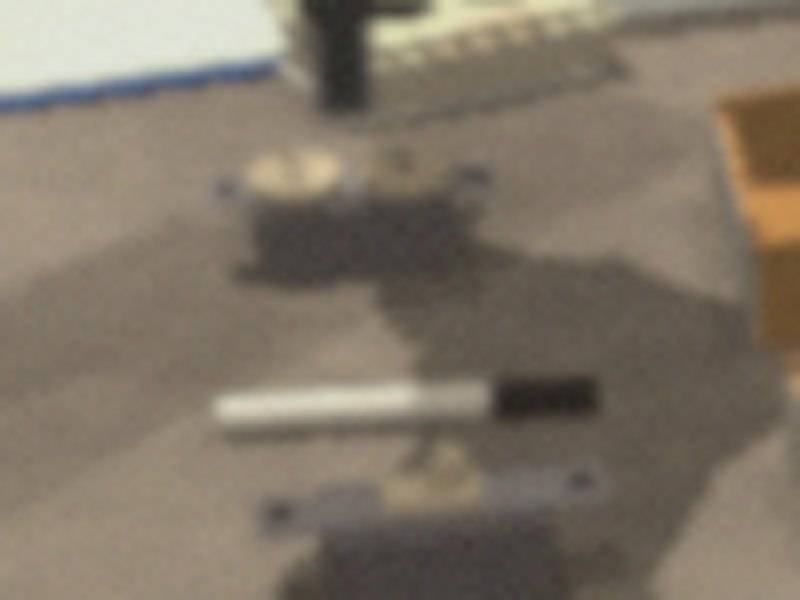

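The finger at (345,60) sits above the middle of the outlet (centre near (350,180)), so the tool is lined up. Lowering to grip.

Request:
carry_out --plan "0 -0.001 0.02 0 0 0 0.6; 0 0 0.02 0 0 0 0.6; 0 0 0.014 0 0 0 0.6; 0 0 0 0 0 0 0.6; 0 0 0 0 0 0 0.6"

```text
clock: 2.75
tool_pos: [0.447, 0.3414, 0.031]
orientation: [3.135, 0.006, 3.082]
force: [0.8, 0.5, -0.6]
grip_width: 0.8
```

```bash
python3 -c "
from h import *
go(.444,.338,.02,np.pi-.063)"
```

```text
t 2.75 pos [0.447  0.3414 0.031 ] rpy [3.135 0.006 3.082] F [ 0.8  0.5 -0.6] grip 0.8
tool shift now [ 0.0028 -0.0037  0.0109] turn [0.0062 0.0055 0.0036] | shift after turn [ 0.0028 -0.0036  0.011 ]
```

Request:
carry_out --plan "0.003 -0.004 0.011 0.006 0.005 0 0.6; 0 0 0 0 0 0 0.6; 0 0 0 0 0 0 0.6; 0 0 0 0 0 0 -1; 0 0 0 0 0 0 -1; 0 0 0 0 0 0 -1; 0 0 0 0 0 0 -1; 0 0 0 0 0 0 -1; 0 0 0 0 0 0 -1"

```text
clock: 3.65
tool_pos: [0.4448, 0.3384, 0.0218]
orientation: [3.139, 0.003, 3.082]
force: [-0.0, 0.1, -0.7]
grip_width: 0.384
```

```bash
python3 -c "
from h import *
go(.444,.338,.02,np.pi-.063)"
```

```text
t 3.65 pos [0.4448 0.3384 0.0218] rpy [3.139e+00 3.000e-03 3.082e+00] F [-0.   0.1 -0.7] grip 0.384
tool shift now [ 0.0008 -0.0004  0.0018] turn [0.0023 0.0027 0.0036] | shift after turn [ 0.0007 -0.0004  0.0018]
```

Request:
carry_out --plan "0 0 -0.02 0 0 0 -1; 0 0 -0.03 0 0 0 -1; 0 0 -0.03 0 0 0 -1; 0 0 -0.03 0 0 0 -1; 0 0 -0.02 0 0 0 -1; 0 0 0 0 0 0 -1; 0 0 0 0 0 0 -1"

```text
clock: 4.35
tool_pos: [0.4432, 0.337, 0.1549]
orientation: [-3.141, -0.0, 3.082]
force: [-0.6, 1.0, -0.9]
grip_width: 0.388
```

```bash
python3 -c "
from h import *
go(.63,.106,.14,np.pi+.055)"
```

```text
t 4.35 pos [0.4432 0.337  0.1549] rpy [-3.141 -0.     3.082] F [-0.6  1.  -0.9] grip 0.388
tool shift now [-0.2002 -0.2195  0.015 ] turn [-0.0007 -0.0004 -0.1143] | shift after turn [-0.1739 -0.2409  0.0149]
```

Request:
carry_out --plan "0 0 0 0 0 -0.055 -1; 0 0 0 0 0 -0.055 -1; -0.014 -0.02 0 0 0 0 -1; -0.014 -0.02 0 0 0 0 -1; -0.014 -0.02 0 0 0 0 -1; -0.014 -0.02 0 0 0 0 -1; -0.014 -0.02 0 0 0 0 -1; -0.014 -0.02 0 0 0 0 -1; -0.014 -0.02 0 0 0 0 -1; -0.014 -0.02 0 0 0 0 -1; -0.014 -0.02 0 0 0 0 -1; -0.014 -0.02 0 0 0 0 -1; -0.014 -0.02 0 0 0 0 -1; 0 0 0 0 0 0 -1; 0 0 0 0 0 0 -1"

```text
clock: 5.85
tool_pos: [0.6047, 0.1138, 0.1306]
orientation: [-3.128, -0.031, -3.082]
force: [-1.1, 1.7, -0.6]
grip_width: 0.393
```

```bash
python3 -c "
from h import *
go(.63,.106,.1,np.pi+.055)
s=snap('top'); cv2.imwrite('pics/t2.png',cv2.resize(s['frame'][:,:,::-1],(800,600),interpolation=cv2.INTER_CUBIC))"
```

```text
t 5.85 pos [0.6047 0.1138 0.1306] rpy [-3.128 -0.031 -3.082] F [-1.1  1.7 -0.6] grip 0.393
tool shift now [-0.0257 -0.0089  0.03  ] turn [-0.0133 -0.0314  0.0044] | shift after turn [-0.0248 -0.0092  0.0306]
```

View pics/t2.png

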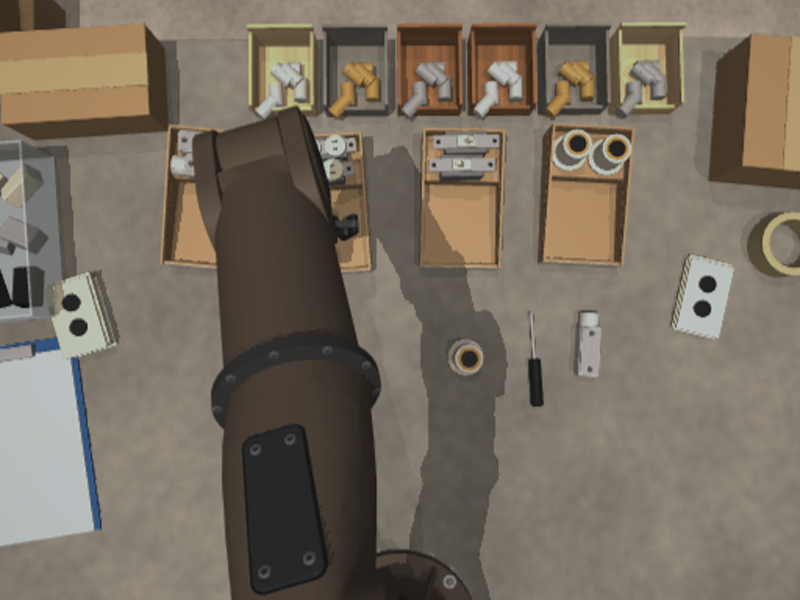

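The arm hides the outlet bay in the top view, with the gripper showing at (345,228). I'll correct the drift and tilt, then check the side view.

Request:
carry_out --plan "-0.012 -0.005 0 -0.013 -0.031 0.004 -1; -0.012 -0.004 0.01 0 0 0 -1; 0 0 0 0 0 0 -1; 0 0 0 0 0 0 -1"

```text
clock: 6.3
tool_pos: [0.6274, 0.1091, 0.1172]
orientation: [3.142, -0.005, -3.082]
force: [-0.8, -0.3, 0.2]
grip_width: 0.388
```

```bash
python3 -c "
from h import *
go(.63,.106,.1,np.pi+.055)
s=snap('side'); cv2.imwrite('pics/s2.png',cv2.resize(s['frame'][100:250,220:420,::-1],(800,600),interpolation=cv2.INTER_CUBIC))"
```

```text
t 6.3 pos [0.6274 0.1091 0.1172] rpy [ 3.142 -0.005 -3.082] F [-0.8 -0.3  0.2] grip 0.388
tool shift now [-0.0025 -0.0032  0.0171] turn [-0.     -0.0051  0.0049] | shift after turn [-0.0024 -0.0032  0.0172]
```

View pics/s2.png

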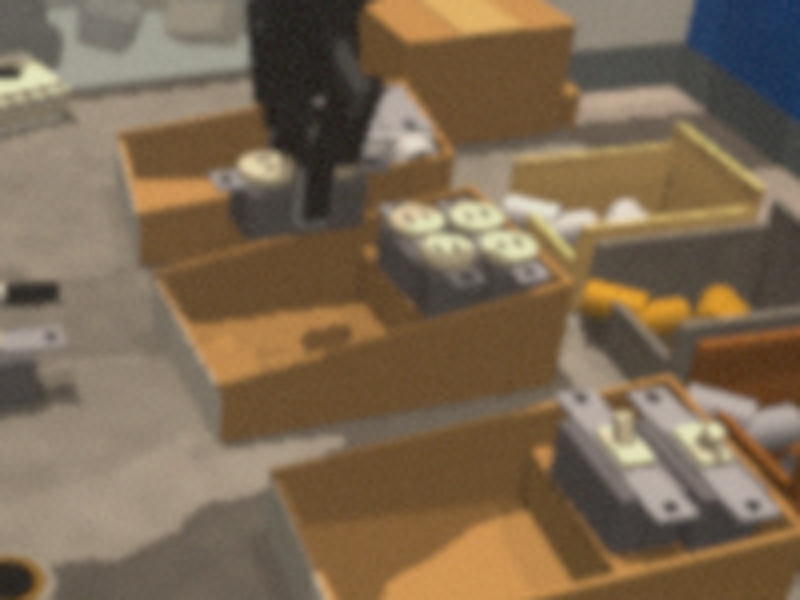

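The outlet is held level over its bay (gripped at (300,190)). Lowering in stages.

Request:
carry_out --plan "-0.001 -0.003 0.015 0 -0.005 0.004 -1; 0 0 0.015 0 0 0 -1; 0 0 0.015 0 0 0 -1; 0 0 0.015 0 0 0 -1; 0 0 0 0 0 0 -1; 0 0 0 0 0 0 -1"

```text
clock: 6.95
tool_pos: [0.627, 0.1088, 0.053]
orientation: [3.141, -0.003, -3.082]
force: [-0.7, -0.4, -0.6]
grip_width: 0.388
```

```bash
python3 -c "
from h import *
go(.63,.106,.026,np.pi+.055)"
```

```text
t 6.95 pos [0.627  0.1088 0.053 ] rpy [ 3.141e+00 -3.000e-03 -3.082e+00] F [-0.7 -0.4 -0.6] grip 0.388
tool shift now [-0.0029 -0.003   0.027 ] turn [ 0.0007 -0.0025  0.0043] | shift after turn [-0.0028 -0.003   0.027 ]
```

Request:
carry_out --plan "0 0 0.01 0 0 0 -1; 0 0 0.01 0 0 0 -1; 0 0 0.004 0 0 0 -1; 0 0 0 0 0 0 -1; 0 0 0 0 0 0 -1; 0 0 0 0 0 0 -1"

```text
clock: 7.55
tool_pos: [0.6279, 0.109, 0.028]
orientation: [3.141, -0.001, -3.082]
force: [0.1, 0.1, -0.4]
grip_width: 0.388
```

```bash
python3 -c "
from h import *
go(.627,.109,.0255,np.pi+.055)"
```

```text
t 7.55 pos [0.6279 0.109  0.028 ] rpy [ 3.141e+00 -1.000e-03 -3.082e+00] F [ 0.1  0.1 -0.4] grip 0.388
tool shift now [0.0009 0.     0.0025] turn [ 0.001  -0.0008  0.0043] | shift after turn [0.0009 0.     0.0025]
```

Request:
carry_out --plan "0 0 0.002 0 0 0 -1; 0 0 0 0 0 0 -1; 0 0 0 0 0 0 0.2; 0 0 0 0 0 0 0.2; 0 0 0 0 0 0 0.2; 0 0 0 0 0 0 0.2; 0 0 -0.02 0 0 0 0.2; 0 0 -0.03 0 0 0 0.2; 0 0 -0.03 0 0 0 0.2; 0 0 -0.03 0 0 0 0.2; 0 0 -0.02 0 0 0 0.2; 0 0 0 0 0 0 0.2; 0 0 0 0 0 0 0.2"

```text
clock: 8.85
tool_pos: [0.6279, 0.1089, 0.1615]
orientation: [3.14, -0.0, -3.082]
force: [0.4, -0.1, -0.8]
grip_width: 0.602
```

```bash
python3 -c "
from h import *
go(.4435,.113,.14,np.pi-.007)
s=snap('side'); cv2.imwrite('pics/s3.png',cv2.resize(s['frame'][100:250,220:420,::-1],(800,600),interpolation=cv2.INTER_CUBIC))"
```

```text
t 8.85 pos [0.6279 0.1089 0.1615] rpy [ 3.14  -0.    -3.082] F [ 0.4 -0.1 -0.8] grip 0.602
tool shift now [0.1838 0.015  0.0215] turn [ 0.0011 -0.0002  0.0664] | shift after turn [0.1844 0.0028 0.0215]
```

View pics/s3.png

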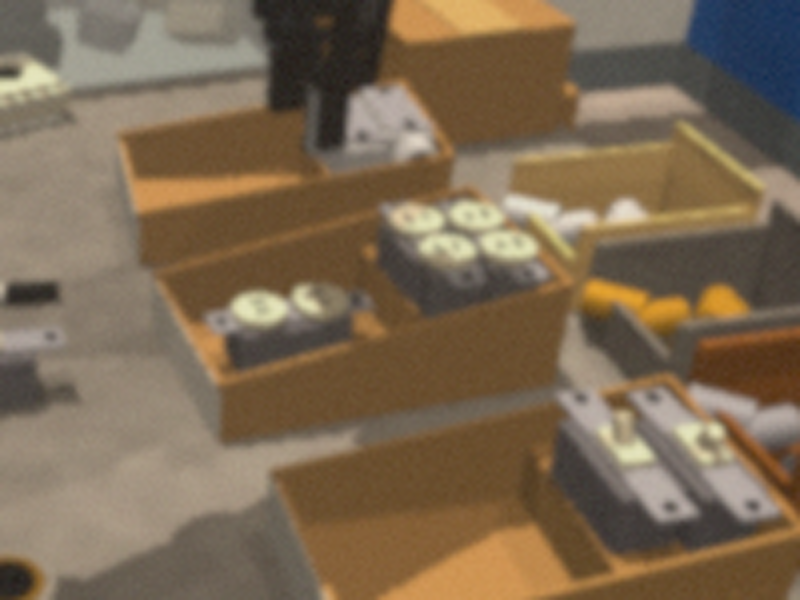

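The outlet sits flat and upright in its bay at (290,325). Next is the switch.

Request:
carry_out --plan "0 0 0 0 0 0.066 0.6; 0.02 0 0.002 0 0 0 0.6; 0.02 0 0.002 0 0 0 0.6; 0.02 0 0.002 0 0 0 0.6; 0.02 0 0.002 0 0 0 0.6; 0.02 0 0.002 0 0 0 0.6; 0.02 0 0.002 0 0 0 0.6; 0.02 0 0.002 0 0 0 0.6; 0.02 0 0.002 0 0 0 0.6; 0.015 0 0.002 0 0 0 0.6; 0 0 0 0 0 0 0.6; 0 0 0 0 0 0 0.6"

```text
clock: 10.1
tool_pos: [0.4383, 0.1077, 0.1301]
orientation: [-3.135, -0.022, 3.132]
force: [0.2, -0.6, 0.8]
grip_width: 0.798
```

```bash
python3 -c "
from h import *
go(.4430,.113,.09,np.pi-.007)"
```

```text
t 10.1 pos [0.4383 0.1077 0.1301] rpy [-3.135 -0.022  3.132] F [ 0.2 -0.6  0.8] grip 0.798
tool shift now [-0.0055  0.0056  0.04  ] turn [-0.0064 -0.0216 -0.0022] | shift after turn [-0.0047  0.0053  0.0401]
```

Request:
carry_out --plan "-0.005 0.0055 0.01 -0.006 -0.022 -0.002 0.6; 0 0 0 0 0 0 0.6; 0 0 0.015 0 0 0 0.6; 0 0 0.015 0 0 0 0.6; 0 0 0 0 0 0 0.6; 0 0 0 0 0 0 0.6"

```text
clock: 10.7
tool_pos: [0.4477, 0.1126, 0.0893]
orientation: [-3.141, 0.001, 3.132]
force: [-0.3, -0.5, 0.2]
grip_width: 0.801
```

```bash
python3 -c "
from h import *
go(.4430,.113,.02,np.pi-.007)"
```

```text
t 10.7 pos [0.4477 0.1126 0.0893] rpy [-3.141e+00  1.000e-03  3.132e+00] F [-0.3 -0.5  0.2] grip 0.801
tool shift now [0.0048 0.0004 0.0693] turn [-0.0009  0.0011 -0.0022] | shift after turn [0.0047 0.0003 0.0693]
```

Request:
carry_out --plan "0.004 0 0.015 0 0 0 0.6; 0 0 0.015 0 0 0 0.6; 0 0 0.015 0 0 0 0.6; 0 0 0.008 0 0 0 0.6; 0 0 0 0 0 0 0.6; 0 0 0 0 0 0 0.6"

```text
clock: 11.3
tool_pos: [0.4482, 0.1131, 0.039]
orientation: [3.141, 0.007, 3.131]
force: [-0.3, 1.0, -0.2]
grip_width: 0.801
```

```bash
python3 -c "
from h import *
go(.4430,.113,.02,np.pi-.007)"
```

```text
t 11.3 pos [0.4482 0.1131 0.039 ] rpy [3.141 0.007 3.131] F [-0.3  1.  -0.2] grip 0.801
tool shift now [ 0.0053 -0.0002  0.019 ] turn [ 0.0008  0.0066 -0.0036] | shift after turn [ 0.0052 -0.0002  0.019 ]
```

Request:
carry_out --plan "0.005 0 0.01 0 0.007 0 0.6; 0 0 0.008 0 0 0 0.6; 0 0 0 0 0 0 0.6; 0 0 0 0 0 0 0.6; 0 0 0 0 0 0 -1; 0 0 0 0 0 0 -1; 0 0 0 0 0 0 -1; 0 0 0 0 0 0 -1; 0 0 0 0 0 0 -1; 0 0 0 0 0 0 -1"

```text
clock: 12.3
tool_pos: [0.444, 0.1136, 0.0214]
orientation: [3.14, 0.002, 3.131]
force: [-0.7, -0.2, -0.1]
grip_width: 0.391
```

```bash
python3 -c "
from h import *
go(.4430,.113,.02,np.pi-.007)"
```

```text
t 12.3 pos [0.444  0.1136 0.0214] rpy [3.140e+00 2.000e-03 3.131e+00] F [-0.7 -0.2 -0.1] grip 0.391
tool shift now [ 0.001  -0.0006  0.0014] turn [ 0.0019  0.0017 -0.0037] | shift after turn [ 0.001  -0.0006  0.0014]
```

Request:
carry_out --plan "0 0 -0.02 0 0 0 -1; 0 0 -0.03 0 0 0 -1; 0 0 -0.03 0 0 0 -1; 0 0 -0.03 0 0 0 -1; 0 0 -0.02 0 0 0 -1; 0 0 0 0 0 0 -1; -0.01 -0.011 0 0 0 0.01 -1; -0.018 -0.02 0 0 0 0 -1; -0.018 -0.02 0 0 0 0 -1; -0.018 -0.02 0 0 0 0 -1; -0.018 -0.02 0 0 0 0 -1; -0.018 -0.02 0 0 0 0 -1; -0.018 -0.02 0 0 0 0 -1; -0.018 -0.02 0 0 0 0 -1; -0.018 -0.02 0 0 0 0 -1; -0.018 -0.02 0 0 0 0 -1; 0 0 0 0 0 0 -1; 0 0 0 0 0 0 -1"

```text
clock: 14.1
tool_pos: [0.6135, -0.1025, 0.137]
orientation: [-3.135, -0.021, 3.114]
force: [-0.5, 0.8, -1.2]
grip_width: 0.39
```

```bash
python3 -c "
from h import *
go(.634,-.1,.1,np.pi-.02)"
```

```text
t 14.1 pos [ 0.6135 -0.1025  0.137 ] rpy [-3.135 -0.021  3.114] F [-0.5  0.8 -1.2] grip 0.39
tool shift now [-0.0212  0.0033  0.0365] turn [-0.0063 -0.0211 -0.0075] | shift after turn [-0.0204  0.0029  0.037 ]
```

Request:
carry_out --plan "-0.008 0.001 0 -0.006 -0.021 -0.007 -1; -0.011 0.001 0.01 0 0 0 -1; 0 0 0.01 0 0 0 -1; 0 0 0.01 0 0 0 -1; 0 0 0 0 0 0 -1; 0 0 0 0 0 0 -1"

```text
clock: 14.7
tool_pos: [0.6319, -0.0984, 0.101]
orientation: [3.14, -0.003, 3.125]
force: [0.5, 0.2, -0.7]
grip_width: 0.39
```

```bash
python3 -c "
from h import *
go(.634,-.1,.026,np.pi-.02)
s=snap('side'); cv2.imwrite('pics/s4.png',cv2.resize(s['frame'][150:300,250:450,::-1],(800,600),interpolation=cv2.INTER_CUBIC))"
```

```text
t 14.7 pos [ 0.6319 -0.0984  0.101 ] rpy [ 3.140e+00 -3.000e-03  3.125e+00] F [ 0.5  0.2 -0.7] grip 0.39
tool shift now [-0.0024 -0.0016  0.075 ] turn [ 0.0014 -0.0031  0.0031] | shift after turn [-0.0021 -0.0015  0.075 ]
```

View pics/s4.png

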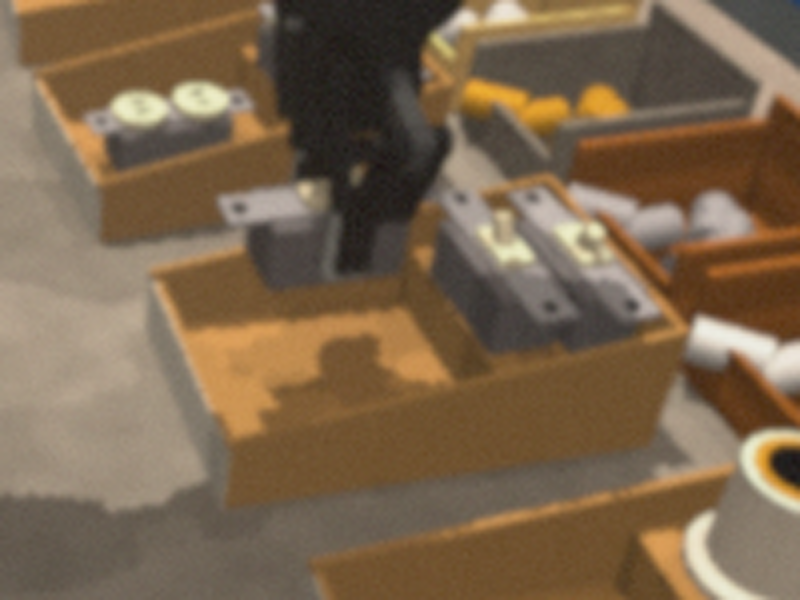

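The switch is held level over its bay, with the body near (320,245). Lowering.

Request:
carry_out --plan "0 0 0.015 0 -0.003 0 -1; 0 0 0.015 0 0 0 -1; 0 0 0.015 0 0 0 -1; 0 0 0.012 0 0 0 -1; 0 0 0.004 0 0 0 -1; 0 0 0 0 0 0 -1; 0 0 0 0 0 0 -1"

```text
clock: 15.45
tool_pos: [0.6325, -0.0982, 0.0377]
orientation: [3.14, 0.002, 3.125]
force: [-0.2, -0.6, -0.2]
grip_width: 0.39
```

```bash
python3 -c "
from h import *
go(.632,-.099,.0255,np.pi-.02)"
```

```text
t 15.45 pos [ 0.6325 -0.0982  0.0377] rpy [3.140e+00 2.000e-03 3.125e+00] F [-0.2 -0.6 -0.2] grip 0.39
tool shift now [ 0.0005 -0.0008  0.0122] turn [0.0014 0.0016 0.0033] | shift after turn [ 0.0005 -0.0008  0.0122]
```

Request:
carry_out --plan "0 0 0.008 0 0 0 -1; 0 0 0.003 0 0 0 -1; 0 0 0 0 0 0 -1; 0 0 0 0 0 0 -1"

```text
clock: 15.85
tool_pos: [0.6335, -0.0983, 0.027]
orientation: [3.14, 0.004, 3.125]
force: [0.6, 0.2, -0.2]
grip_width: 0.39
```

Request:
carry_out --plan "0 0 0.002 0 0 0 -1; 0 0 0 0 0 0 -1; 0 0 0 0 0 0 0.2; 0 0 0 0 0 0 0.2; 0 0 0 0 0 0 0.2; 0 0 0 0 0 0 0.2; 0 0 -0.02 0 0 0 0.2; 0 0 -0.03 0 0 0 0.2; 0 0 -0.03 0 0 0 0.2; 0 0 -0.03 0 0 0 0.2; 0 0 -0.02 0 0 0 0.2; 0 0 0 0 0 0 0.2; 0 0 0 0 0 0 0.2"

```text
clock: 17.15
tool_pos: [0.6326, -0.0984, 0.1596]
orientation: [3.14, 0.003, 3.125]
force: [0.1, -0.4, 0.4]
grip_width: 0.602
```

```bash
python3 -c "
from h import *
go(.4275,-.108,.14,np.pi)
s=snap('side'); cv2.imwrite('pics/s5.png',cv2.resize(s['frame'][150:300,250:450,::-1],(800,600),interpolation=cv2.INTER_CUBIC))"
```

```text
t 17.15 pos [ 0.6326 -0.0984  0.1596] rpy [3.140e+00 3.000e-03 3.125e+00] F [ 0.1 -0.4  0.4] grip 0.602
tool shift now [ 0.205  -0.0131  0.0189] turn [ 0.0013  0.0033 -0.0167] | shift after turn [ 0.2051 -0.0096  0.0196]
```

View pics/s5.png

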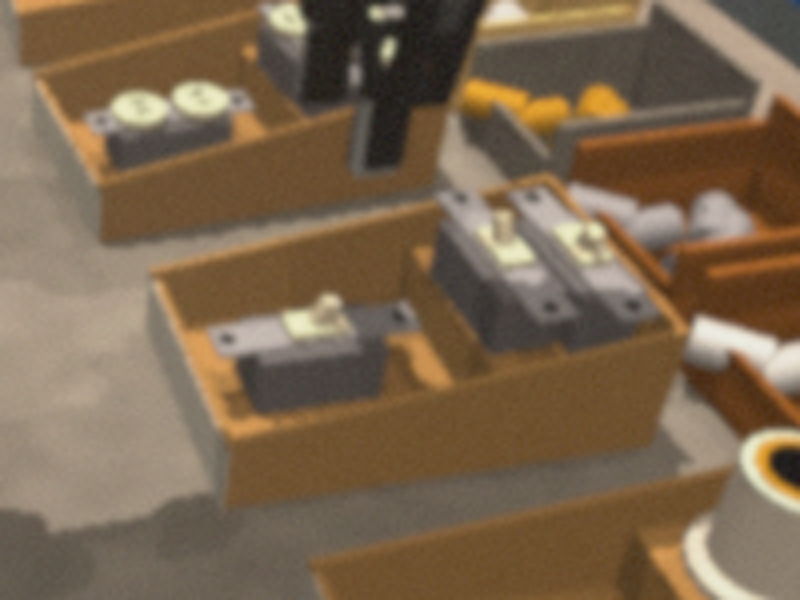

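The switch sits flat in its bay, toggle up, at (310,350). Next is the lampholder.

Request:
carry_out --plan "0.02 -0.001 0 0 0 0 1; 0.02 -0.001 0 0 0 0 1; 0.02 -0.001 0 0 0 0 1; 0.02 -0.001 0 0 0 0 1; 0.02 -0.001 0 0 0 0 1; 0.02 -0.001 0 0 0 0 1; 0.02 -0.001 0 0 0 0 1; 0.02 -0.001 0 0 0 0 1; 0.02 -0.001 0 0 0 0 1; 0.02 -0.001 0 0 0 0 1; 0.005 0 0 0 0 0 1; 0 0 0 0 0 0 1; 0 0 0 0 0 0 1"

```text
clock: 18.5
tool_pos: [0.4121, -0.1038, 0.1462]
orientation: [3.138, -0.019, 3.126]
force: [1.5, -0.0, -0.6]
grip_width: 0.999
```

```bash
python3 -c "
from h import *
go(.4275,-.108,.12,3.125)"
```

```text
t 18.5 pos [ 0.4121 -0.1038  0.1462] rpy [ 3.138 -0.019  3.126] F [ 1.5 -0.  -0.6] grip 0.999
tool shift now [-0.016  -0.0041  0.0259] turn [ 0.0031 -0.0195  0.0009] | shift after turn [-0.0155 -0.004   0.0262]
```

Request:
carry_out --plan "-0.012 -0.004 0.005 0.003 -0.019 0 1; 0 0 0.01 0 0 0 1; 0 0 0.01 0 0 0 1; 0 0 0 0 0 0 1; 0 0 0 0 0 0 1"

```text
clock: 19.0
tool_pos: [0.4287, -0.1082, 0.1178]
orientation: [-3.141, 0.003, 3.127]
force: [-1.0, 1.2, -0.5]
grip_width: 1.001
```

```bash
python3 -c "
from h import *
go(.4275,-.108,.032,3.125)
s=snap('side'); cv2.imwrite('pics/s6.png',cv2.resize(s['frame'][180:300,140:300,::-1],(800,600),interpolation=cv2.INTER_CUBIC))"
```

```text
t 19.0 pos [ 0.4287 -0.1082  0.1178] rpy [-3.141e+00  3.000e-03  3.127e+00] F [-1.   1.2 -0.5] grip 1.001
tool shift now [0.0014 0.0002 0.0858] turn [-0.0004  0.0027  0.002 ] | shift after turn [0.0012 0.0002 0.0858]
```

View pics/s6.png

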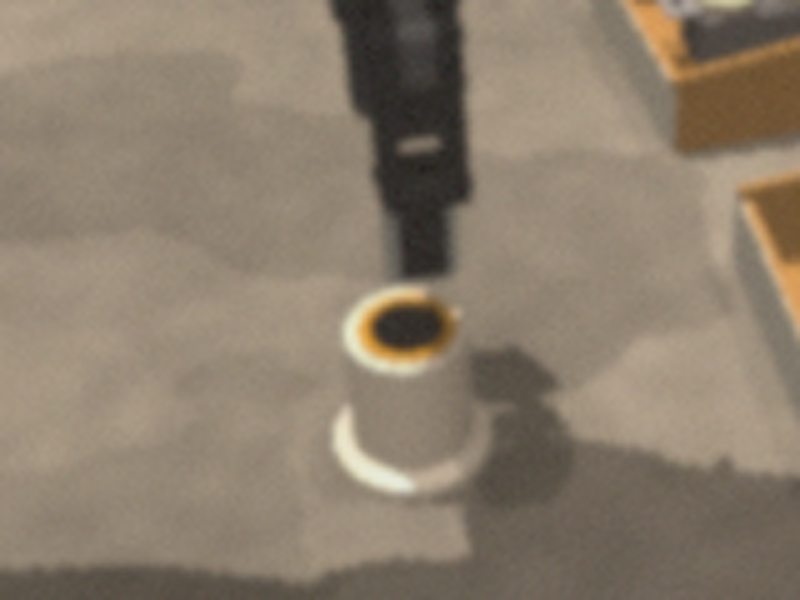

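The fingers straddle the lampholder, whose top is at (405,325). Lowering.

Request:
carry_out --plan "0.001 0 0.02 0 0 0 1; 0 0 0.02 0 0 0 1; 0 0 0.015 0 0 0 1; 0 0 0.01 0 0 0 1; 0 0 0 0 0 0 1; 0 0 0 0 0 0 1"

```text
clock: 19.65
tool_pos: [0.4307, -0.1085, 0.0526]
orientation: [-3.141, 0.008, 3.127]
force: [-0.2, 0.0, 1.1]
grip_width: 0.997
```

```bash
python3 -c "
from h import *
go(.4278,-.108,.032,3.125)"
```

```text
t 19.65 pos [ 0.4307 -0.1085  0.0526] rpy [-3.141  0.008  3.127] F [-0.2  0.   1.1] grip 0.997
tool shift now [0.0031 0.0005 0.0206] turn [-0.0009  0.0077  0.0022] | shift after turn [0.0029 0.0005 0.0206]
```

Request:
carry_out --plan "0.003 0 0.01 0 0.008 0 1; 0 0 0.009 0 0 0 1; 0 0 0 0 0 0 1; 0 0 0 0 0 0 1; 0 0 0 0 0 0 -1; 0 0 0 0 0 0 -1; 0 0 0 0 0 0 -1; 0 0 0 0 0 0 -1; 0 0 0 0 0 0 -1; 0 0 0 0 0 0 -1"

```text
clock: 20.65
tool_pos: [0.429, -0.1087, 0.0341]
orientation: [-3.14, 0.003, 3.127]
force: [-1.7, -0.7, -0.7]
grip_width: 0.506
```

Request:
carry_out --plan "0 0 -0.02 0 0 0 -1; 0 0 -0.03 0 0 0 -1; 0 0 -0.03 0 0 0 -1; 0 0 -0.03 0 0 0 -1; 0 0 -0.02 0 0 0 -1; 0 0 0 0 0 0 -1; 0 0 0 0 0 0 -1"

```text
clock: 21.35
tool_pos: [0.4272, -0.1083, 0.1679]
orientation: [-3.141, -0.0, 3.127]
force: [0.5, -0.1, -1.4]
grip_width: 0.507
```

```bash
python3 -c "
from h import *
go(.635,-.293,.15,3.125)
s=snap('side'); cv2.imwrite('pics/s7.png',cv2.resize(s['frame'][:,:,::-1],(800,600),interpolation=cv2.INTER_CUBIC))"
```

```text
t 21.35 pos [ 0.4272 -0.1083  0.1679] rpy [-3.141 -0.     3.127] F [ 0.5 -0.1 -1.4] grip 0.507
tool shift now [-0.2105 -0.1817  0.018 ] turn [-0.0009 -0.0004  0.0023] | shift after turn [-0.2109 -0.1813  0.0179]
```

View pics/s7.png

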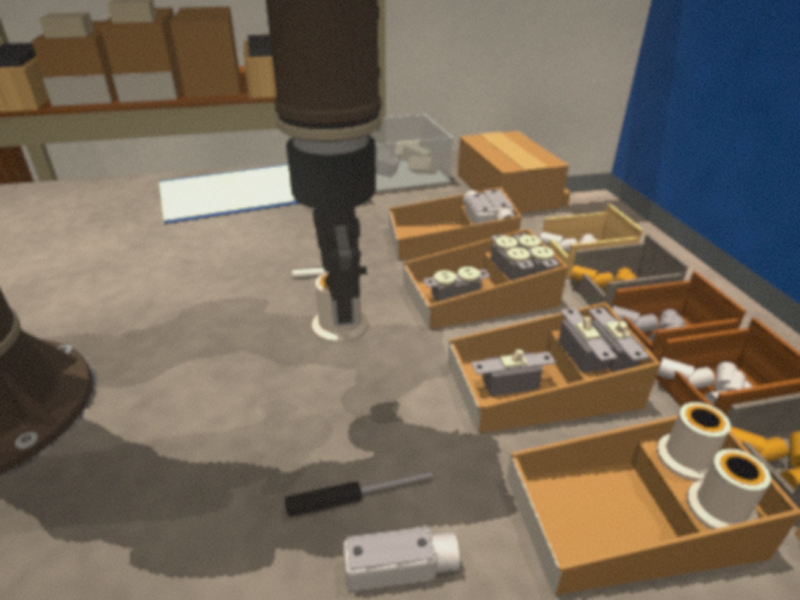

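The lampholder is held upright, its base at (338,325). Moving it to its bin.

Request:
carry_out --plan "-0.01 -0.009 0 0 0 0 -1; -0.02 -0.017 0 0 0 0 -1; -0.02 -0.017 0 0 0 0 -1; -0.02 -0.017 0 0 0 0 -1; -0.02 -0.017 0 0 0 0 -1; -0.02 -0.017 0 0 0 0 -1; -0.02 -0.017 0 0 0 0 -1; -0.02 -0.017 0 0 0 0 -1; -0.02 -0.017 0 0 0 0 -1; -0.02 -0.017 0 0 0 0 -1; -0.01 -0.01 0 0 0 0 -1; 0 0 0 0 0 0 -1; 0 0 0 0 0 0 -1"

```text
clock: 22.7
tool_pos: [0.6297, -0.2981, 0.1432]
orientation: [3.14, -0.027, 3.128]
force: [0.2, 0.4, -1.1]
grip_width: 0.506
```

```bash
python3 -c "
from h import *
go(.635,-.293,.13,3.125)"
```

```text
t 22.7 pos [ 0.6297 -0.2981  0.1432] rpy [ 3.14  -0.027  3.128] F [ 0.2  0.4 -1.1] grip 0.506
tool shift now [-0.0056  0.0052  0.0131] turn [ 0.0017 -0.027   0.0032] | shift after turn [-0.0053  0.0052  0.0132]
```

Request:
carry_out --plan "-0.004 0.005 0 0.002 -0.027 0 -1; 0 0 0.01 0 0 0 -1; 0 0 0.015 0 0 0 -1; 0 0 0.015 0 0 0 -1; 0 0 0.012 0 0 0 -1; 0 0 0 0 0 0 -1; 0 0 0 0 0 0 -1"

```text
clock: 23.4
tool_pos: [0.6297, -0.2912, 0.0821]
orientation: [3.139, -0.008, 3.13]
force: [0.3, 0.1, -2.4]
grip_width: 0.506
```

```bash
python3 -c "
from h import *
go(.637,-.293,.038,3.125)
s=snap('side'); cv2.imwrite('pics/s8.png',cv2.resize(s['frame'][200:384,267:512,::-1],(800,600),interpolation=cv2.INTER_CUBIC))"
```

```text
t 23.4 pos [ 0.6297 -0.2912  0.0821] rpy [ 3.139 -0.008  3.13 ] F [ 0.3  0.1 -2.4] grip 0.506
tool shift now [-0.0077 -0.0018  0.0441] turn [ 0.0026 -0.0083  0.0046] | shift after turn [-0.0073 -0.0017  0.0441]
```

View pics/s8.png

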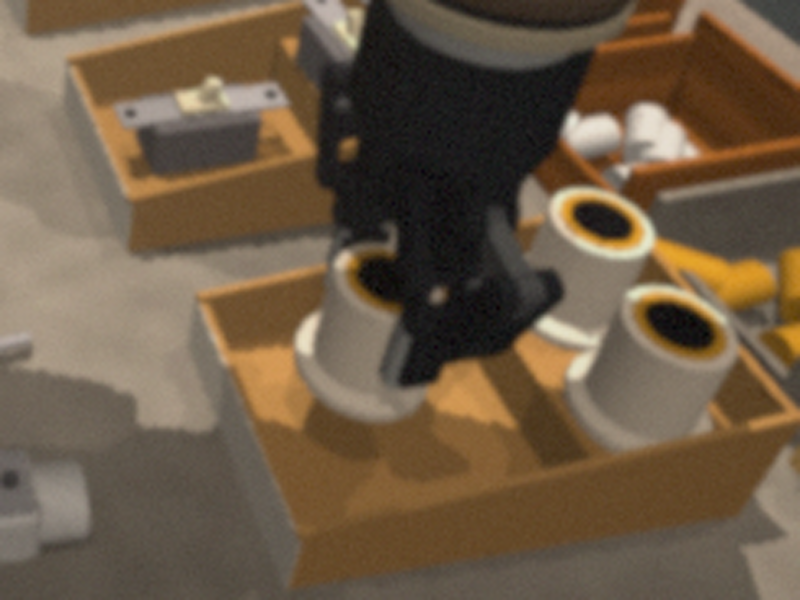

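Request:
carry_out --plan "0 0 0.012 0 -0.008 0 -1; 0 0 0.012 0 0 0 -1; 0 0 0.008 0 0 0 -1; 0 0 0 0 0 0 -1; 0 0 0 0 0 0 -1"

```text
clock: 23.95
tool_pos: [0.6312, -0.2918, 0.0509]
orientation: [3.14, 0.003, 3.13]
force: [-0.0, -0.7, -1.8]
grip_width: 0.501
```

```bash
python3 -c "
from h import *
go(.63,-.291,.0375,3.125)"
```

```text
t 23.95 pos [ 0.6312 -0.2918  0.0509] rpy [3.14e+00 3.00e-03 3.13e+00] F [-0.  -0.7 -1.8] grip 0.501
tool shift now [0.0013 0.0008 0.0134] turn [0.0013 0.0029 0.0046] | shift after turn [0.0013 0.0008 0.0134]
```

Request:
carry_out --plan "0 0 0.008 0 0 0 -1; 0 0 0.004 0 0 0 -1; 0 0 0 0 0 0 -1; 0 0 0 0 0 0 -1"

```text
clock: 24.35
tool_pos: [0.632, -0.292, 0.0388]
orientation: [3.141, 0.004, 3.13]
force: [-0.1, 0.2, -1.8]
grip_width: 0.503
```

Request:
carry_out --plan "0 0 0.0015 0 0 0 -1; 0 0 0 0 0 0 -1; 0 0 0 0 0 0 0.4; 0 0 0 0 0 0 0.4; 0 0 0 0 0 0 0.4; 0 0 0 0 0 0 0.4; 0 0 -0.015 0 0 0 0.4; 0 0 -0.02 0 0 0 0.4; 0 0 -0.03 0 0 0 0.4; 0 0 -0.03 0 0 0 0.4; 0 0 -0.03 0 0 0 0.4; 0 0 0 0 0 0 0.4; 0 0 0 0 0 0 0.4"

```text
clock: 25.65
tool_pos: [0.6322, -0.2927, 0.1748]
orientation: [-3.141, 0.009, 3.129]
force: [-0.7, -0.3, -1.5]
grip_width: 0.701
```

```bash
python3 -c "
from h import *
go(.436,-.299,.14,np.pi-.07)
s=snap('side'); cv2.imwrite('pics/s9.png',cv2.resize(s['frame'][200:384,267:512,::-1],(800,600),interpolation=cv2.INTER_CUBIC))"
```

```text
t 25.65 pos [ 0.6322 -0.2927  0.1748] rpy [-3.141  0.009  3.129] F [-0.7 -0.3 -1.5] grip 0.701
tool shift now [ 0.1964 -0.0087  0.0331] turn [-0.0006  0.0087  0.0578] | shift after turn [ 0.1953 -0.02    0.0348]
```

View pics/s9.png

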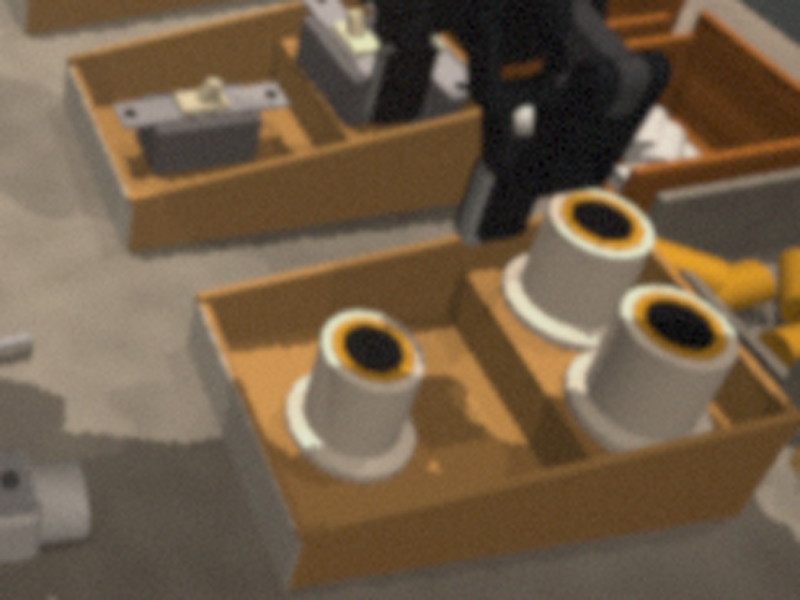

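The lampholder stands upright in its bay at (355,390). Last is the conduit fitting.

Request:
carry_out --plan "0 0 0 0 0.009 0.053 0.6; 0.02 -0.002 0 0 0 0 0.6; 0.02 -0.002 0 0 0 0 0.6; 0.02 -0.002 0 0 0 0 0.6; 0.02 -0.002 0 0 0 0 0.6; 0.02 -0.002 0 0 0 0 0.6; 0.02 -0.002 0 0 0 0 0.6; 0.02 -0.002 0 0 0 0 0.6; 0.02 -0.002 0 0 0 0 0.6; 0.02 -0.002 0 0 0 0 0.6; 0 0 0 0 0 0 0.6; 0 0 0 0 0 0 0.6" --grip_force 60

```text
clock: 26.9
tool_pos: [0.439, -0.2952, 0.1662]
orientation: [3.136, -0.016, 3.075]
force: [-0.1, -0.2, -0.1]
grip_width: 0.798
```

```bash
python3 -c "
from h import *
go(.44,-.2997,.12,np.pi-.065)"
```

```text
t 26.9 pos [ 0.439  -0.2952  0.1662] rpy [ 3.136 -0.016  3.075] F [-0.1 -0.2 -0.1] grip 0.798
tool shift now [-0.002  -0.0047  0.0462] turn [ 0.0058 -0.0164 -0.0018] | shift after turn [-0.0013 -0.0045  0.0462]
```

Request:
carry_out --plan "0 -0.004 0.01 0.006 -0.016 -0.002 0.6; 0 0 0.02 0 0 0 0.6; 0 0 0.02 0 0 0 0.6; 0 0 0.02 0 0 0 0.6; 0 0 0 0 0 0 0.6; 0 0 0 0 0 0 0.6"

```text
clock: 27.5
tool_pos: [0.4433, -0.2983, 0.0931]
orientation: [3.142, 0.001, 3.081]
force: [0.2, 0.2, -0.0]
grip_width: 0.8
```

```bash
python3 -c "
from h import *
go(.44,-.2997,.02,np.pi-.065)
s=snap('side'); cv2.imwrite('pics/s10.png',cv2.resize(s['frame'][240:384,150:342,::-1],(800,600),interpolation=cv2.INTER_CUBIC))"
```

```text
t 27.5 pos [ 0.4433 -0.2983  0.0931] rpy [3.142e+00 1.000e-03 3.081e+00] F [ 0.2  0.2 -0. ] grip 0.8
tool shift now [ 0.0033 -0.0016  0.0731] turn [0.0001 0.0014 0.0039] | shift after turn [ 0.0032 -0.0016  0.0731]
```

View pics/s10.png

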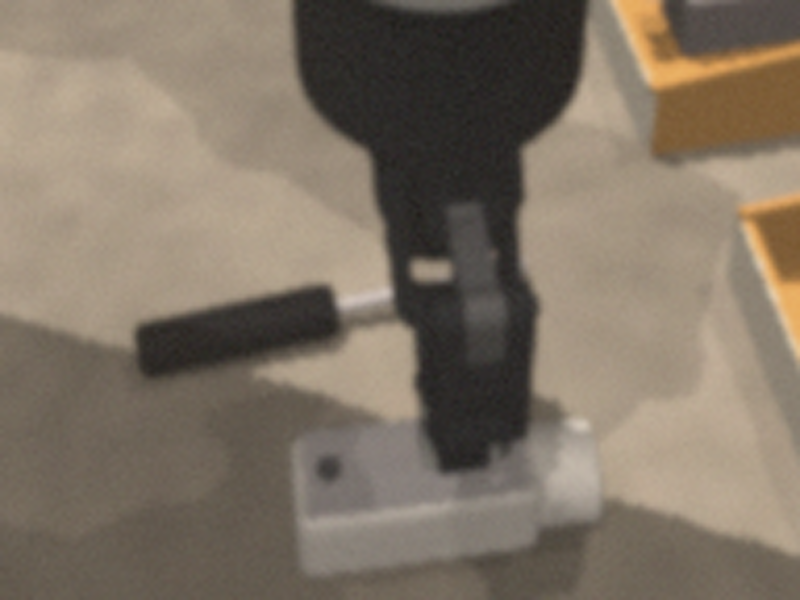

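The fingers are over the box, slightly towards the hub. I'll nudge back about 4 mm and descend.

Request:
carry_out --plan "0.005 -0.0015 0.015 0 0.001 0.003 0.6; 0 0 0.015 0 0 0 0.6; 0 0 0.015 0 0 0 0.6; 0 0 0.006 0 0 0 0.6; 0 0 0 0 0 0 0.6; 0 0 0 0 0 0 0.6"

```text
clock: 28.15
tool_pos: [0.4433, -0.3014, 0.0466]
orientation: [-3.138, 0.01, 3.079]
force: [0.0, 0.6, -0.4]
grip_width: 0.798
```

```bash
python3 -c "
from h import *
go(.44,-.2997,.02,np.pi-.065)"
```

```text
t 28.15 pos [ 0.4433 -0.3014  0.0466] rpy [-3.138  0.01   3.079] F [ 0.   0.6 -0.4] grip 0.798
tool shift now [0.0037 0.0016 0.0266] turn [-0.0037  0.0097  0.0022] | shift after turn [0.0034 0.0015 0.0266]
```

Request:
carry_out --plan "0.003 0.0015 0.01 -0.004 0.01 0 0.6; 0 0 0.01 0 0 0 0.6; 0 0 0.005 0 0 0 0.6; 0 0 0 0 0 0 0.6; 0 0 0 0 0 0 0.6"

```text
clock: 28.65
tool_pos: [0.4413, -0.3, 0.0209]
orientation: [-3.141, 0.001, 3.079]
force: [0.9, -0.1, -0.3]
grip_width: 0.8
```

```bash
python3 -c "
from h import *
go(.44,-.2997,.02,np.pi-.065)"
```

```text
t 28.65 pos [ 0.4413 -0.3     0.0209] rpy [-3.141e+00  1.000e-03  3.079e+00] F [ 0.9 -0.1 -0.3] grip 0.8
tool shift now [0.0013 0.0002 0.0009] turn [-0.0003  0.0009  0.0024] | shift after turn [0.0013 0.0002 0.0009]
```

Request:
carry_out --plan "0 0 0 0 0 0 -1; 0 0 0 0 0 0 -1; 0 0 0 0 0 0 -1; 0 0 0 0 0 0 -1; 0 0 0 0 0 0 -1; 0 0 0 0 0 0 -1"

```text
clock: 29.25
tool_pos: [0.4413, -0.3001, 0.0215]
orientation: [-3.141, 0.001, 3.079]
force: [-0.2, -0.4, -1.3]
grip_width: 0.383
```

Request:
carry_out --plan "0 0 -0.015 0 0 0 -1; 0 0 -0.03 0 0 0 -1; 0 0 -0.03 0 0 0 -1; 0 0 -0.03 0 0 0 -1; 0 0 -0.03 0 0 0 -1; 0 0 0 0 0 0 -1; 0 0 0 0 0 0 -1"

```text
clock: 29.95
tool_pos: [0.4395, -0.2989, 0.1596]
orientation: [3.14, -0.003, 3.079]
force: [-0.1, 1.1, -2.1]
grip_width: 0.385
```

```bash
python3 -c "
from h import *
go(.45,.2914,.16,np.pi-.087)
s=snap('side'); cv2.imwrite('pics/s11.png',cv2.resize(s['frame'][:,:,::-1],(800,600),interpolation=cv2.INTER_CUBIC))"
```

```text
t 29.95 pos [ 0.4395 -0.2989  0.1596] rpy [ 3.140e+00 -3.000e-03  3.079e+00] F [-0.1  1.1 -2.1] grip 0.385
tool shift now [0.0264 0.5898 0.0008] turn [ 0.0018 -0.0032  0.0244] | shift after turn [ 4.08e-02  5.89e-01 -4.00e-04]
```

View pics/s11.png

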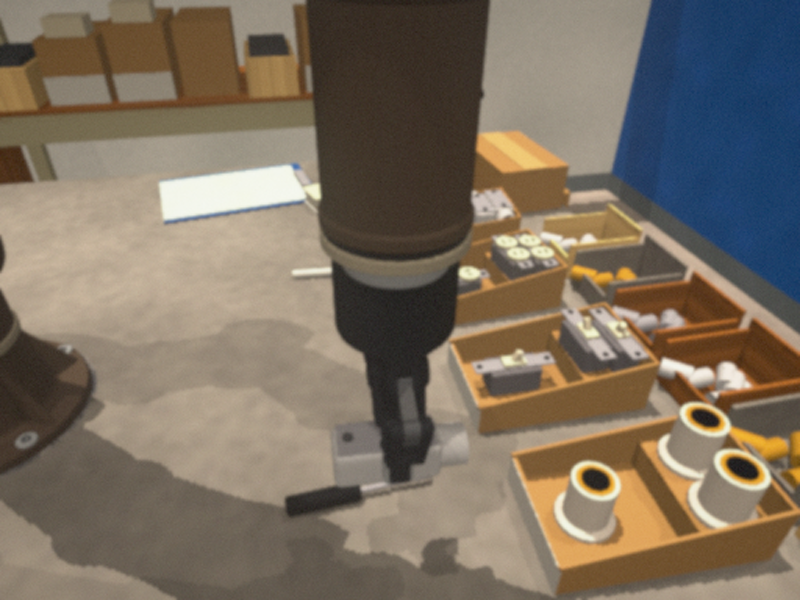

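The conduit is held level, with the screwdriver undisturbed. Carrying it across in front of the bins.

Request:
carry_out --plan "0 0.012 0 0 0 0 -1; 0.001 0.024 0 0 0 0 -1; 0.001 0.027 0 0 0 0 -1; 0.001 0.027 0 0 0 0 -1; 0.001 0.027 0 0 0 0 -1; 0.001 0.027 0 0 0 0 -1; 0.001 0.027 0 0 0 0 -1; 0.001 0.027 0 0 0 0 -1; 0.001 0.027 0 0 0 0 -1; 0.001 0.027 0 0 0 0 -1; 0.001 0.024 0 0 0 0 -1; 0 0.012 0 0 0 0 -1; 0 0 0 0 0 0 -1"

```text
clock: 31.3
tool_pos: [0.4349, 0.0117, 0.1457]
orientation: [3.136, -0.032, 3.084]
force: [-0.1, 0.5, -2.3]
grip_width: 0.386
```

```bash
python3 -c "
from h import *
go(.45,.2914,.16,np.pi-.087)"
```

```text
t 31.3 pos [0.4349 0.0117 0.1457] rpy [ 3.136 -0.032  3.084] F [-0.1  0.5 -2.3] grip 0.386
tool shift now [ 0.0014  0.2802 -0.0126] turn [ 0.0055 -0.032   0.0295] | shift after turn [ 0.0093  0.2799 -0.0143]
```

Request:
carry_out --plan "0 0.012 -0.004 0.005 -0.032 0.03 -1; 0 0.024 -0.004 0 0 0 -1; 0 0.027 -0.004 0 0 0 -1; 0 0.027 -0.001 0 0 0 -1; 0 0.027 -0.001 0 0 0 -1; 0 0.027 -0.001 0 0 0 -1; 0 0.027 -0.001 0 0 0 -1; 0 0.027 -0.001 0 0 0 -1; 0 0.027 -0.001 0 0 0 -1; 0 0.022 -0.001 0 0 0 -1; 0 0.012 0 0 0 0 -1; 0 0 0 0 0 0 -1; 0 0 0 0 0 0 -1"

```text
clock: 32.6
tool_pos: [0.4515, 0.2684, 0.1533]
orientation: [-3.128, -0.017, 3.043]
force: [-0.3, -0.1, -2.0]
grip_width: 0.385
```

```bash
python3 -c "
from h import *
go(.64,.291,.13,np.pi-.087)"
```

```text
t 32.6 pos [0.4515 0.2684 0.1533] rpy [-3.128 -0.017  3.043] F [-0.3 -0.1 -2. ] grip 0.385
tool shift now [-0.1858  0.0413  0.0196] turn [-0.0134 -0.0171 -0.011 ] | shift after turn [-0.1859  0.0389  0.0233]
```

Request:
carry_out --plan "-0.01 0.004 0 -0.013 -0.017 -0.011 -1; -0.02 0.004 0 0 0 0 -1; -0.02 0.004 0 0 0 0 -1; -0.02 0.004 0 0 0 0 -1; -0.02 0.004 0 0 0 0 -1; -0.02 0.004 0 0 0 0 -1; -0.02 0.004 0 0 0 0 -1; -0.02 0.004 0 0 0 0 -1; -0.018 0.004 0 0 0 0 -1; -0.01 0.002 0 0 0 0 -1; 0 0 0 0 0 0 -1; 0 0 0 0 0 0 -1"

```text
clock: 33.8
tool_pos: [0.6459, 0.2707, 0.1519]
orientation: [-3.137, 0.009, 3.042]
force: [0.0, -0.4, -2.1]
grip_width: 0.391
```

```bash
python3 -c "
from h import *
go(.634,.291,.1,np.pi-.087)"
```

```text
t 33.8 pos [0.6459 0.2707 0.1519] rpy [-3.137  0.009  3.042] F [ 0.  -0.4 -2.1] grip 0.391
tool shift now [0.0143 0.0193 0.0517] turn [-0.0051  0.0091 -0.0125] | shift after turn [0.0136 0.0192 0.0519]
```

Request:
carry_out --plan "0.006 0.009 0 -0.005 0.009 -0.012 -1; 0.006 0.009 0 0 0 0 -1; 0 0 0.01 0 0 0 -1; 0 0 0.015 0 0 0 -1; 0 0 0.01 0 0 0 -1; 0 0 0 0 0 0 -1; 0 0 0 0 0 0 -1"

```text
clock: 34.5
tool_pos: [0.6306, 0.2924, 0.1129]
orientation: [-3.141, -0.004, 3.059]
force: [0.5, 0.6, -1.3]
grip_width: 0.39
```

```bash
python3 -c "
from h import *
go(.634,.291,.0255,np.pi-.087)
s=snap('side'); cv2.imwrite('pics/s12.png',cv2.resize(s['frame'][80:200,220:380,::-1],(800,600),interpolation=cv2.INTER_CUBIC))
s=snap('top'); cv2.imwrite('pics/t12.png',cv2.resize(s['frame'][60:240,90:330,::-1],(800,600),interpolation=cv2.INTER_CUBIC))"
```

```text
t 34.5 pos [0.6306 0.2924 0.1129] rpy [-3.141 -0.004  3.059] F [ 0.5  0.6 -1.3] grip 0.39
tool shift now [-0.0038 -0.0011  0.0874] turn [-0.0003 -0.0039  0.0042] | shift after turn [-0.0035 -0.0011  0.0874]
```

View pics/s12.png

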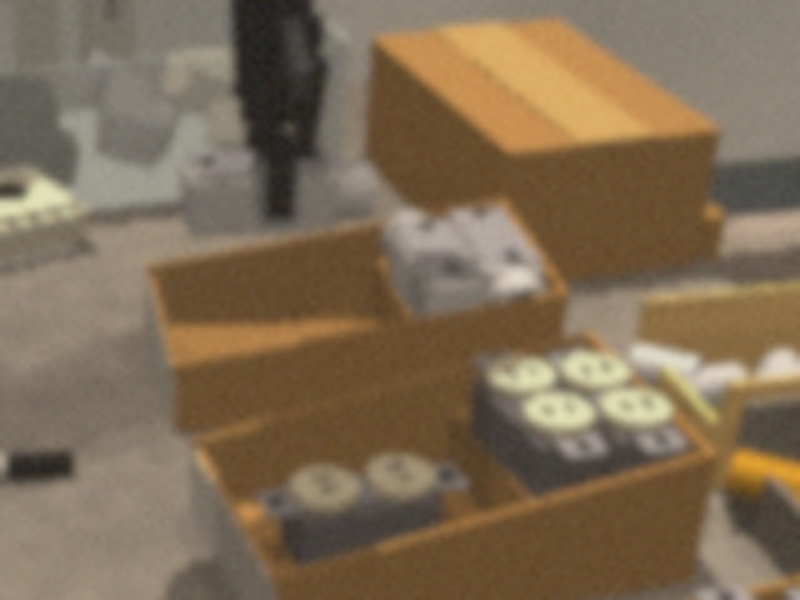

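View pics/t12.png

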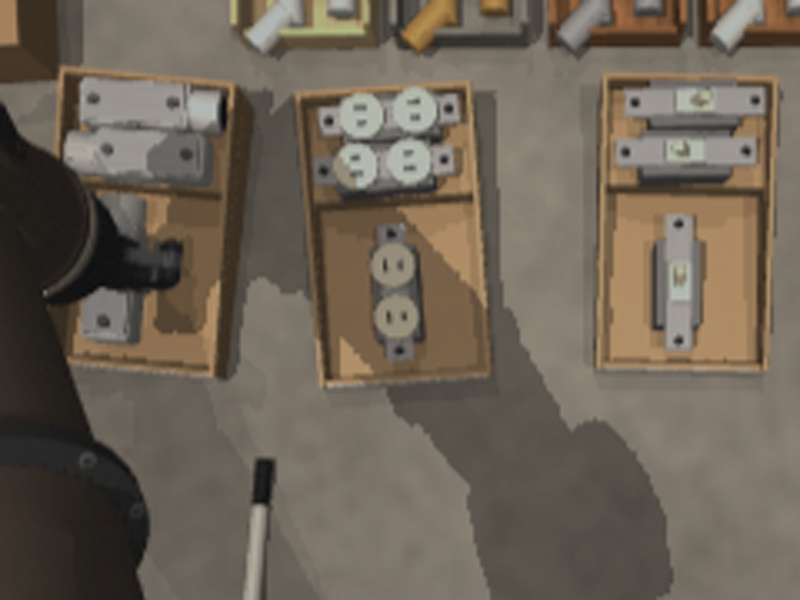

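The conduit is held level over its bay. It looks shifted left in the top view because of its height. Outlet and switch sit well placed in theirs. Lowering.

Request:
carry_out --plan "0 -0.001 0.015 0 -0.004 0.004 -1; 0 0 0.015 0 0 0 -1; 0 0 0.015 0 0 0 -1; 0 0 0.012 0 0 0 -1; 0 0 0.006 0 0 0 -1; 0 0 0 0 0 0 -1; 0 0 0 0 0 0 -1"

```text
clock: 35.3
tool_pos: [0.6327, 0.2913, 0.048]
orientation: [3.14, 0.003, 3.054]
force: [-0.3, 0.7, -1.1]
grip_width: 0.383
```

```bash
python3 -c "
from h import *
go(.632,.291,.0255,np.pi-.087)"
```

```text
t 35.3 pos [0.6327 0.2913 0.048 ] rpy [3.140e+00 3.000e-03 3.054e+00] F [-0.3  0.7 -1.1] grip 0.383
tool shift now [ 0.0007 -0.0004  0.0225] turn [ 0.0013  0.0031 -0.0011] | shift after turn [ 0.0006 -0.0003  0.0225]
```

Request:
carry_out --plan "0 0 0.01 0 0.003 0 -1; 0 0 0.008 0 0 0 -1; 0 0 0.002 0 0 0 -1; 0 0 0 0 0 0 -1; 0 0 0 0 0 0 -1"

```text
clock: 35.8
tool_pos: [0.6335, 0.2918, 0.0274]
orientation: [3.139, 0.001, 3.053]
force: [-0.5, -0.4, -1.7]
grip_width: 0.388
```

Request:
carry_out --plan "0 0 0.002 0 0 0 -1; 0 0 0 0 0 0 -1; 0 0 0 0 0 0 0.2; 0 0 0 0 0 0 0.2; 0 0 0 0 0 0 0.2; 0 0 0 0 0 0 0.2; 0 0 -0.015 0 0 0 0.2; 0 0 -0.02 0 0 0 0.2; 0 0 -0.03 0 0 0 0.2; 0 0 -0.03 0 0 0 0.2; 0 0 -0.03 0 0 0 0.2; 0 0 -0.03 0 0 0 0.2; 0 0 0 0 0 0 0.2"

```text
clock: 37.1
tool_pos: [0.6341, 0.2919, 0.1947]
orientation: [3.136, 0.006, 3.053]
force: [-0.1, -0.3, 0.2]
grip_width: 0.602
```

Request:
carry_out --plan "0.01 0 0 0 0 0 0.2; 0.025 0 0 0 0 0 0.2; 0.03 0 0 0 0 0 0.2; 0.03 0 0 0 0 0 0.2; 0.03 0 0 0 0 0 0.2; 0.03 0 0 0 0 0 0.2; 0.03 0 0 0 0 0 0.2; 0.03 0 0 0 0 0 0.2; 0.02 0 0 0 0 0 0.2; 0 0 0 0 0 0 0.2; 0 0 0 0 0 0 0.2"

```text
clock: 38.2
tool_pos: [0.3802, 0.3088, 0.1898]
orientation: [-3.141, 0.0, 3.057]
force: [0.5, 0.0, -0.2]
grip_width: 0.604
```

```bash
python3 -c "
from h import *
go(.632,.291,.0255,np.pi-.087)
s=snap('side'); cv2.imwrite('pics/s13.png',cv2.resize(s['frame'][:,:,::-1],(800,600),interpolation=cv2.INTER_CUBIC))
s=snap('top'); cv2.imwrite('pics/t13.png',cv2.resize(s['frame'][:,:,::-1],(800,600),interpolation=cv2.INTER_CUBIC))
cv2.imwrite('pics/t13b.png',cv2.resize(s['frame'][75:180,100:410,::-1],None,fx=2.5,fy=2.5,interpolation=cv2.INTER_CUBIC))"
```

```text
t 38.2 pos [0.3802 0.3088 0.1898] rpy [-3.141  0.     3.057] F [ 0.5  0.  -0.2] grip 0.604
tool shift now [-0.2524  0.0037  0.1643] turn [-0.0007  0.0001  0.0022] | shift after turn [-0.2524  0.0041  0.1643]
```

View pics/s13.png

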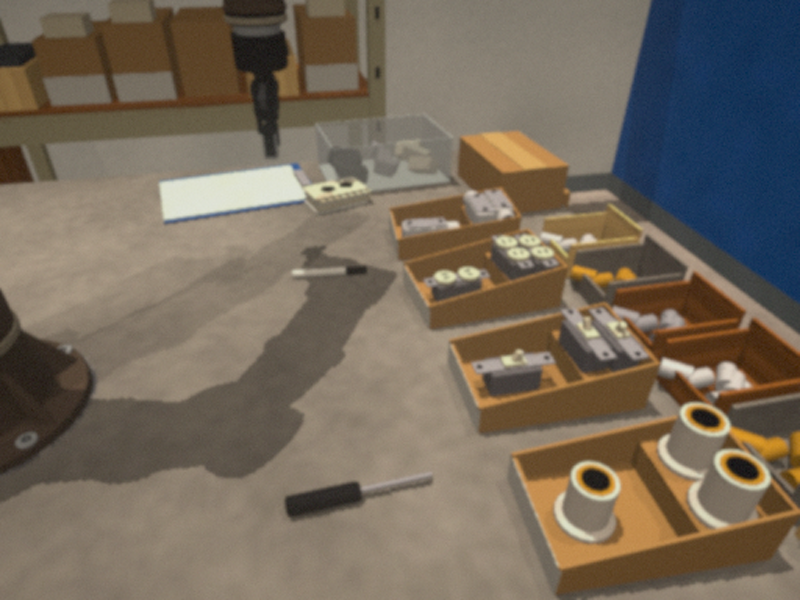

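View pics/t13.png

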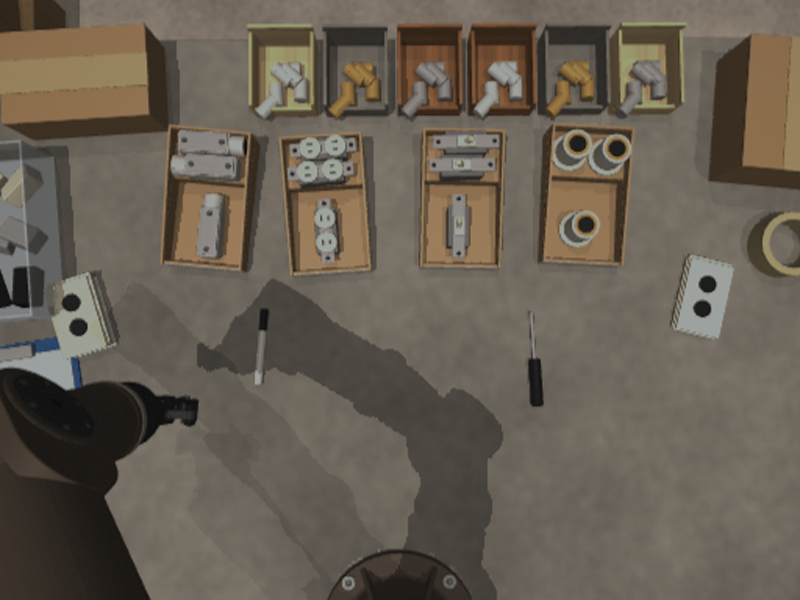

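View pics/t13b.png

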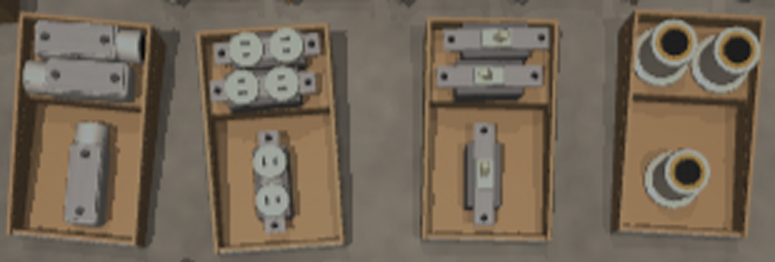

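All four are lengthwise or upright in their bays, and the marker and screwdriver are at their starting pixels. One numeric check, then I'll hand in.

```bash
python3 - <<'E'
from h import *
s=load('top')
K=s['camera_matrix'];R=cv2.Rodrigues(s['rvec'])[0];t=s['tvec'].reshape(3)
u,v=np.meshgrid(np.arange(512),np.arange(384)); d=s['z_map']
P=(np.stack([(u-K[0,2])/K[0,0]*d,(v-K[1,2])/K[1,1]*d,d],-1)-t)@R
bay=dict(conduit=(.6438,.2914,-5.),outlet=(.6342,.1057,3.2),switch=(.6401,-.1,-1.2),lamp=(.644,-.2929,-3.))
for n,(x,y,a) in bay.items():
    c,q=np.cos(np.radians(a)),np.sin(np.radians(a))
    X=(P[...,0]-x)*c+(P[...,1]-y)*q; Y=-(P[...,0]-x)*q+(P[...,1]-y)*c
    m=(abs(X)<.06)&(abs(Y)<.045)&(P[...,2]>(.05 if n=='lamp' else .028))&(P[...,2]<.075)
    r=cv2.minAreaRect(np.stack([X[m],Y[m]],1).astype(np.float32))
    print(n,'bay xy',np.round(r[0],4),'size',np.round(r[1],3),round(r[2],1),'med top z',np.median(P[...,2][m]).round(4))
P0=np.load('P.npy')
for n,(x0,y0,x1,y1) in dict(marker=(158,193,178,252),screw=(332,195,352,265)).items():
    f=lambda Q:(lambda q:q[q[:,2]>.005][:,:2].mean(0))(Q[y0:y1,x0:x1].reshape(-1,3))
    print(n,'moved mm',((f(P)-f(P0))*1000).round(1))
manip.finish_job()
E
```

```text
conduit bay xy [-0.0057  0.0012] size [0.1   0.035] 0.6 med top z 0.0391
outlet bay xy [-0.005   0.0052] size [0.1   0.034] 1.5 med top z 0.04
switch bay xy [-0.0059  0.0042] size [0.099 0.032] 0.8 med top z 0.0401
lamp bay xy [-0.0132  0.0026] size [0.042 0.044] 3.8 med top z 0.0606
marker moved mm [ 0.2 -3.5]
screw moved mm [1.6 2.6]
the job is handed in; nothing more can be done
```

I put all four fittings into the front bays of their own bins and handed the job in at about 38 s. No verdict was reported.

- **Position:** the last depth check put each fitting within 14 mm along and 6 mm across of its bay's middle. The limits are 45 mm and 48 mm.
- **Orientation:** the switch, outlet and conduit lie within about 2° of their bins' length. The lampholder looks upright in both camera views.
- **Height:** the tops of the parts measure where they should be if each sits flat on its bay's floor.
- **Marker and screwdriver:** both look to be at their starting pixels. The depth estimate shows shifts of about 3 mm, which I take to be measurement noise, against a limit of 30 mm.
- **Gripper:** it ended well clear of everything.

No checks failed. My two estimates of each bin's angle differed by about 1°, which is well inside the tolerance.

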